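# Press a filter plug home with the ratchet clamp and free it

## Task

Set the white filter holder in the bed of the ratchet clamp, between the side rods and with its blue plug facing the jaw, and let go of it. Pump the red trigger bar until the jaw has pressed the plug firmly and fully home, but gently: stop as soon as the trigger turns hard, since more than 50 N on the holder cracks it, and keep the gripper off the holder and plug while this is done and after. Then press the yellow release plate until the jaw has sprung right back, leaving the holder in the bed and the things around where they are.

Things in the scene. Friction and masses are not known exactly. Their poses are not given: they have to be found in the camera images.
- clamp: ratchet press clamp, fixed on the bench: dark steel base plate 300 x 90 x 12 mm (x from -140 to +160 mm, y +-45), blue cheek plates reaching z = 102 mm at x = -107 to -81 mm. Origin on the bench under the toothed bar. Its x axis is the direction in which the jaw advances, towards the stop; z up
- bed (a point): middle of the clamp's bed, on its rubber top 14 mm above the bench, at x = 90 mm of the clamp; clamp's axes. Round steel side rods run along it from x = 50 to 146 mm of the clamp: inner edges 20.7 mm either side of the middle, tops 6 mm above the bed. The holder stands on the rubber between the rods with 2.7 mm of play on each side
- stop: blue end stop bolted on the clamp's base, 20 x 62 x 48 mm; where along the bed varies from case to case. Origin in the middle of its lower front edge, 12 mm above the bench; clamp's axes. Its steel face, 1 mm in front of the origin (towards the jaw), takes the thrust of the holder; its top is 60 mm above the bench, screw heads 65 mm
- jaw (a joint): advance of the jaw in m: 0 fully back, up to 0.046. A spring (about 4 N) draws it back; a holding pawl catches it every 10 mm as it advances
- trigger_bar (a point): centre of the trigger's red grip bar: round, 20 mm thick, 40 mm long, lying across the clamp (along its y) about 120 mm above the bench. It is pressed down from above, about 42 mm in all, and swings about a pivot that lies 82 mm towards the jaw and, with the trigger home, 26 mm lower
- trigger (a joint): angle of the trigger in rad: 0 home (up), 0.52 fully down; a spring returns it. In the first 0.15 rad the jaw is not driven; a full stroke advances it by 10 mm net. Pressing the bar takes 1 to 3 N by itself, 3 to 5 with the free jaw, 5 to 8 as the plug goes in (plus sideways rubbing); once it is home this rises about 1 N per mm: at 11 N it is surely home, at 17 the holder is near cracking
- release_top (a point): middle of the top of the yellow release plate, 26 x 28 mm, about 80 mm above the bench. Pressed down from above by 4 to 9 mm (about 3 N, up to 10 N when the jaw is still pressing) it lifts the holding pawl, and the jaw springs back if the trigger is home; it must be held down about half a second
- release (a joint): angle of the release in rad: about 0 at rest, over 0.17 the pawl is clear of the teeth, 0.28 fully down
- holder: filter holder, white block 50 (x) x 36 (y) x 44 (z) mm with rounded edges, standing loose on the bench in front of the clamp; origin in the middle of its underside, z up. A blue push-in plug stands out of its -x end, so in the clamp its x axis must point as the clamp's does, with the plug facing the jaw. Take it across its 36 mm sides
- plug_end (a point): centre of the plug's outer end, a blue flange 24 mm across, 26 mm above the holder's underside, at x = -40 mm of the holder with the plug out and -30 mm with the plug home
- plug (a joint): how far the plug has been pushed in, in m: 0 out (starts between 0 and 0.003), 0.010 fully home. It is tight (8 N) and stays where it is left
- jaw_face: round black rubber face of the jaw, 26 mm across, on a stiff spring (40 N per mm). Its origin is that of the clamp moved along with the jaw; its front lies 40 mm ahead of this, its centre 40 mm up. With the jaw back the front is at x = 40 mm of the clamp. The jaw block behind it is 30 mm wide and 60 mm high
- stopper_box: small blue and white card box, 70 x 70 x 32 mm, bystander
- tape_roll: roll of tape lying flat, 68 x 19 mm, bystander
- funnel: white funnel upside down, 69 x 94 mm, bystander
- vial_0: sample vial, 23 x 52 mm, bystander
- vial_1: sample vial, 23 x 52 mm, bystander
- vial_2: sample vial, 23 x 52 mm, bystander
Things that resemble listed ones, but are neither listed nor needed, are in the scene too. What is shaped like the holder but purple or turquoise is not meant.

How it is judged:
By the outcome, as a careful person would: the job done as asked, in the order asked, and still so for the second after the job is handed in, with the robot touching nothing.
It also fails if it takes over 61 s, if anything falls off the work surface, if the arm or the gripper's body presses on something with over 40 N, if the wrist force passes 120 N, or if a joint passes its speed limit or range.

## Robot

A 6-joint arm with a two-finger parallel gripper is mounted at the origin on a cart in front of the work surface, level with it; the furniture and walls round the work are solid. World frame = base frame: x ahead of the robot, y to its left, z up, the work surface at z = 0. Lengths are in mm, angles in degrees, forces in N, time in s.
With the tool pointing down it reaches from about 300 to 850 mm from the base axis. Payload 4.2 kg.
Tool frame: the origin (TCP) lies on the centre line of the jaws, within the pads' length; the fingertips stand 14 mm ahead of it and the grasp point (between the pads) lies 5 mm behind it; z points along the fingers, y is the line along which they close (so a half turn about z gives the same grasp; the last joint's range is limited). The gripper opens to 91 mm and grips with 3 to 60 N. Pads are 32 mm wide; open, the fingers measure 118 mm over their backs; the gripper's body (76 mm by 178 mm) begins 60 mm behind the grasp point.
Start: joints at [-67.895, 18.312, 89.639, -0, 72.044, -1.146], TCP at [226.988, -528.316, 227.976] pointing down, gripper open.
Joint ranges: [-177.97, 177.97], [-48.28, 115.42], [12.27, 149.76], [-77.06, 257.06], [2.81, 150.46], [-146.56, 146.56]. Speed limits (degrees/s): [147.25, 147.25, 180, 180, 180, 180].

## Interface

Orientations are given as [roll, pitch, yaw] about the fixed x, y, z axes, in that order (R = Rz(yaw) Ry(pitch) Rx(roll)).
In Python, from workcell import env gives the robot as it stands.
- The arm moves only by the tool arm_command, never from a script. Its argument "motion" is a list of rows, each an object with "offset": the shift along the tool's x, y, z in m, a list of three; "spin": the turn about the tool's z in rad. In form: [{"offset": [tx, ty, tz], "spin": spin}, ...]. A call has 1 to 5 rows; each row shifts and turns the commanded pose from where the row before left it, along the tool's axes as they then stand; what a row does not reach is not made up. A row lasts 1/8 s, in which the tool goes at most 62.5 mm and 10.7 degrees, less where a joint would pass 70% of its speed; a pose out of reach is approached as far as the arm can. A call with a gripper value outside its range is refused whole. "jaw" is the finger opening in m, from 0 to 0.0912, set as the call begins (left out, the last holds). The fingers move at their own pace and stop on an object; "newtons" is the grip in N (left out, the last holds). Time passes only in rows, so rows that do not move let the fingers close. It gives the time, the measured TCP pose, the force, the opening and the grip force at its end, in the units of the state.
- env.state(): the state, without advancing time (a new reading comes with each control period).
- env.grab_frame(name): name is "scene" or "top" or "wrist"; returns (picture, depth): 384x512x3 uint8, blue, green, red; 384x512 float32, mm along the optical axis (not along the pixel's ray), 0 where there is no reading.
- env.camera_model(name): a dict with "fx", "fy", "cx", "cy" (pixels), "eye" and "rotation" of the camera in the world; the wrist camera has in their place "hand_eye" (4x4, takes a point from camera to tool coordinates, whose origin is the TCP and whose axes are the flange's). Camera axes: x right, y down, z forward; pixel columns grow to the right and rows downward; lengths in mm; the calibration is good to about 2 mm. A picture is of the moment at which its call begins: read the wrist's pose just before it. camera_model takes no time and is no camera call.
- env.job_done(): hands the job in; it is judged then, once.
Trained networks look in the newest picture that a camera, given by its name, has taken for a name from the list of things; names that differ only in an ending like _2 or _b are one class to them, and where a whole thing is asked for, a point or a joint stands for the part that bears it (a point fixed in the world has none). Each returns a list of dicts, best first, with "score" (0 to 1); they miss things now and then, are a little off and sometimes report something else, mostly with a low value. They report only what shows in the picture. A call takes as long as a camera call. They do not tell look-alikes from the thing itself.
- env.boxes_of(camera, target): "bbox" ([left, top, right, bottom] in pixels, round what is visible of it).
- env.pinpoint(camera, target): "location" ([column, row] in pixels: a listed point, or the origin of a listed thing).
The state is a dict: "time_s": time; "qpos": joint angles; "qvel": joint speeds; "effort": joint torques, N m; "ee_pos": TCP position; "ee_rot": TCP orientation; "force": force on the tool from outside, world axes, zero at the start; "torque": the same for the moment, N m; "gripper_width": finger opening in mm; "gripper_force": force on a finger pad.
Only numpy, scipy, OpenCV 4.12 (cv2) and the standard library are available. Lean on these libraries where they do the work, as an engineer would, in place of code of your own. Each camera call takes 0.05 s, during which the arm holds its last target. There are 200 camera calls.

## Working session

There is one attempt and no reset: what is moved stays moved. The work goes in short steps, Python scripts to look and compute and a tool call to move; the robot and the scene stay as the last step left them, time stands still between calls to the robot, and variables do not carry over. Pictures are saved under pics/ and viewed, at most 10 in all, crops included, and the job is handed in when it is done.

Besides the shell and the picture viewer there is one more tool, called as a command line: name --argument value ..., lists and objects as JSON in quotes. arm_command: Moves the arm, as the interface text tells. Its arguments: {"type":"object","properties":{"motion":{"type":"array"},"jaw":{"type":"number"},"newtons":{"type":"number"}},"required":["motion"]}

```bash
mkdir -p pics; ls; cat > h.py <<'E'
import numpy as np, cv2
from scipy.spatial.transform import Rotation as R
from workcell import env
def cam(name):
    m=env.camera_model(name)
    if 'hand_eye' in m:
        s=env.state(); T=np.eye(4); T[:3,:3]=R.from_euler('xyz',s['ee_rot'],degrees=True).as_matrix(); T[:3,3]=s['ee_pos']
        T=T@np.array(m['hand_eye'])
    else:
        T=np.eye(4); T[:3,:3]=np.array(m['rotation']); T[:3,3]=m['eye']
    return m,T
def ray(m,T,u,v):
    return T[:3,:3]@np.array([(u-m['cx'])/m['fx'],(v-m['cy'])/m['fy'],1.])
def atz(m,T,u,v,z):
    d=ray(m,T,u,v); return T[:3,3]+d*(z-T[2,3])/d[2]
def atd(m,T,u,v,dep): return T[:3,3]+ray(m,T,u,v)*dep
def cloud(m,T,dep):
    v,u=np.mgrid[:dep.shape[0],:dep.shape[1]]
    P=np.stack([(u-m['cx'])/m['fx']*dep,(v-m['cy'])/m['fy']*dep,dep],-1)
    return P@T[:3,:3].T+T[:3,3]
E
python3 - <<'E'
from h import *
s=env.state(); print({k:np.round(v,2).tolist() for k,v in s.items()})
for c in ['scene','top']:
    m,T=cam(c); im,d=env.grab_frame(c); cv2.imwrite(f'pics/{c}0.png',im); np.save(f'{c}_d.npy',d)
    print(c,{k:np.round(v,3).tolist() for k,v in m.items()})
    for t,z in [('holder',0),('plug_end',26),('bed',14),('clamp',0),('stop',12),('trigger_bar',120),('release_top',80),('jaw_face',40)]:
        for r in env.pinpoint(c,t)[:4]:
            u,v=r['location']; print(t,round(r['score'],2),np.round([u,v]),atz(m,T,u,v,z).round(1), atd(m,T,u,v,d[int(v),int(u)]).round(1))
E
```

```text
pics
{'time_s': 0.0, 'qpos': [-67.9, 18.35, 89.71, -0.0, 72.04, -1.15], 'qvel': [-0.02, -0.08, 0.07, 0.01, 0.0, -0.0], 'effort': [-0.0, -41.25, -23.2, 0.07, 0.05, -0.0], 'ee_pos': [226.79, -527.85, 227.11], 'ee_rot': [-179.9, -0.0, 23.25], 'force': [-1.08, 0.42, 0.4], 'torque': [0.01, -0.01, 0.04], 'gripper_force': 0.0, 'gripper_width': 91.17}
scene {'fx': 359.39, 'fy': 359.39, 'cx': 252.021, 'cy': 186.675, 'eye': [304.703, -436.683, 738.695], 'rotation': [-138.074, 0.318, -31.101]}
holder 0.87 [194. 212.] [ -434.  -1175.4     0. ] [-7540.7 -8282.1 -7106.7]
holder 0.68 [161. 239.] [ -434.  -1175.4     0. ] [3625.6 2884.2 4059.6]
plug_end 0.56 [202. 260.] [ -408.  -1149.4    26. ] [ -9399.1 -10140.5  -8965.1]
plug_end 0.54 [294. 165.] [ -408.  -1149.4    26. ] [-48130.  -48871.4 -47696. ]
plug_end 0.49 [172. 224.] [ -408.  -1149.4    26. ] [-145.8 -887.2  288.2]
plug_end 0.43 [213. 206.] [ -408.  -1149.4    26. ] [-14641.6 -15383.  -14207.6]
bed 0.76 [232. 160.] [ -420.  -1161.4    14. ] [-24149.9 -24891.3 -23715.9]
clamp 0.8 [249. 186.] [ -434.  -1175.4     0. ] [-27564.4 -28305.7 -2
[... 841 characters left out ...]
 -75667.4]
plug_end 0.41 [228. 264.] [-424.9 -888.8   26. ] [-70996.1 -71460.1 -70545.2]
bed 0.77 [186. 171.] [-436.9 -900.8   14. ] [-54543.7 -55007.7 -54092.9]
clamp 0.68 [218. 175.] [-450.9 -914.8   -0. ] [-66211.3 -66675.3 -65760.4]
stop 0.84 [166. 168.] [-438.9 -902.8   12. ] [-42527.  -42990.9 -42076.1]
stop 0.72 [273. 117.] [-438.9 -902.8   12. ] [-94459.8 -94923.8 -94009. ]
stop 0.71 [184. 169.] [-438.9 -902.8   12. ] [-53783.8 -54247.8 -53332.9]
trigger_bar 0.7 [222. 119.] [-330.9 -794.8  120. ] [-70943.  -71407.  -70492.2]
trigger_bar 0.55 [285. 181.] [-330.9 -794.8  120. ] [-89133.5 -89597.5 -88682.7]
release_top 0.42 [231. 173.] [-370.9 -834.8   80. ] [-70299.5 -70763.5 -69848.7]
```

The camera rotation is given as Euler angles, so I'll fix the helper and look at the pictures.

```bash
sed -i "s/T\[:3,:3\]=np.array(m\['rotation'\])/T[:3,:3]=R.from_euler('xyz',m['rotation'],degrees=True).as_matrix()/" h.py
python3 - <<'E'
from h import *
for c,pts in [('scene',dict(holder=[(194,212,0),(161,239,0)],plug=[(202,260,26),(294,165,26),(172,224,26),(213,206,26)],bed=[(232,160,14)],clamp=[(249,186,0)],stop=[(228,153,12)],trig=[(279,204,120)],rel=[(250,175,80)])),
 ('top',dict(holder=[(259,250,0),(220,232,0),(234,276,0),(327,123,0)],plug=[(277,255,26),(231,221,26),(228,264,26)],bed=[(186,171,14)],clamp=[(218,175,0)],stop=[(166,168,12),(184,169,12)],trig=[(222,119,120),(285,181,120)],rel=[(231,173,80)]))]:
    m,T=cam(c); d=np.load(f'{c}_d.npy')
    for k,l in pts.items():
        for u,v,z in l: print(c,k,u,v,atz(m,T,u,v,z).round(0),atd(m,T,u,v,d[v,u]).round(0))
a=cv2.imread('pics/scene0.png'); b=cv2.imread('pics/top0.png')
cv2.imwrite('pics/s1.png',cv2.resize(a[100:340,90:410],(800,600),interpolation=cv2.INTER_CUBIC))
cv2.imwrite('pics/t1.png',cv2.resize(b[70:310,110:430],(800,600),interpolation=cv2.INTER_CUBIC))
E
```

```text
scene holder 194 212 [469. 136.   0.] [464. 118.  24.]
scene holder 161 239 [365. 102.  -0.] [363.  88.  19.]
scene plug 202 260 [421. -18.  26.] [425.  -3.   1.]
scene plug 294 165 [775. 122.  26.] [785. 133.  12.]
scene plug 172 224 [402. 110.  26.] [401. 106.  32.]
scene plug 213 206 [513. 109.  26.] [515. 113.  21.]
scene bed 232 160 [642. 242.  14.] [642. 242.  14.]
scene clamp 249 186 [638. 140.   0.] [615. 101.  50.]
scene stop 228 153 [647. 276.  12.] [645. 271.  17.]
scene trig 279 204 [613. -34. 120.] [614. -33. 118.]
scene rel 250 175 [623. 109.  80.] [621. 104.  85.]
top holder 259 250 [431.  28.   0.] [434.  29.  43.]
top holder 220 232 [477. 134.   0.] [478. 130.  45.]
top holder 234 276 [360.  94.   0.] [367.  92.  44.]
top holder 327 123 [ 784. -156.    0.] [ 774. -149.   32.]
top plug 277 255 [421. -19.  26.] [418. -21.   1.]
top plug 231 221 [507. 104.  26.] [507. 105.  -1.]
top plug 228 264 [395. 109.  26.] [396. 108.  35.]
top bed 186 171 [640. 230.  14.] [640. 230.  14.]
top clamp 218 175 [632. 144.   0.] [625. 138.  62.]
top stop 166 168 [647. 285.  12.] [641. 273.  60.]
top stop 184 169 [646. 236.  12.] [645. 235.  13.]
top trig 222 119 [755. 126. 120.] [779. 134.  37.]
top trig 285 181 [606. -29. 120.] [606. -29. 124.]
top rel 231 173 [628. 103.  80.] [628. 103.  84.]
```

View pics/s1.png

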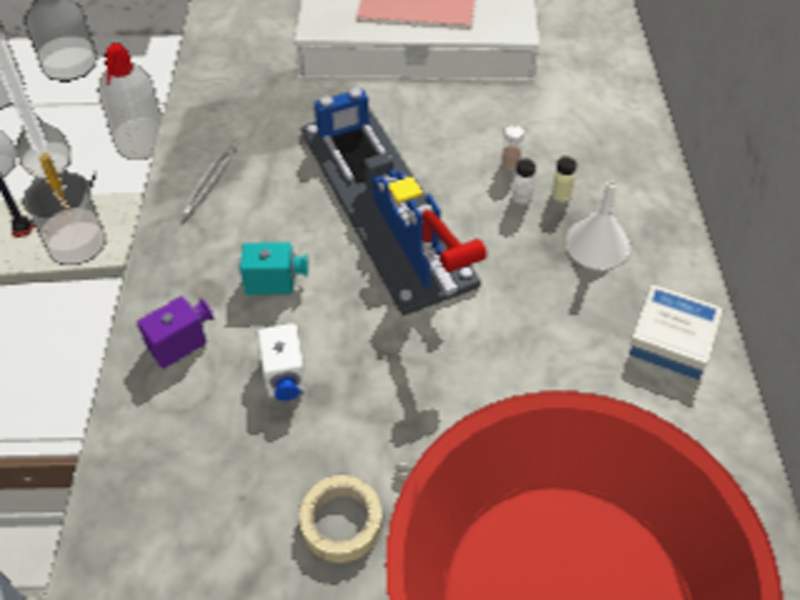

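View pics/t1.png

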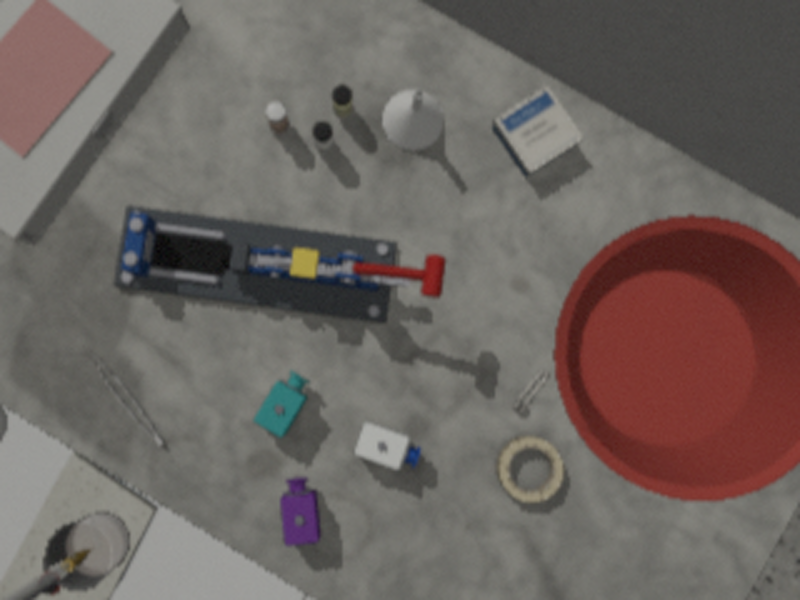

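Candidates in the top picture: white block with a blue plug at px (263,249), turquoise at (222,233), purple at (230,277). Only the white one fits the description. I'll confirm it in an enlarged crop and measure it and the clamp from the depth.

```bash
python3 - <<'E'
from h import *
b=cv2.imread('pics/top0.png'); a=cv2.imread('pics/scene0.png')
cv2.imwrite('pics/c1.png',np.hstack([cv2.resize(b[220:290,210:290],(400,350),interpolation=cv2.INTER_CUBIC),cv2.resize(a[215:285,170:250],(400,350),interpolation=cv2.INTER_CUBIC)]))
def rect(n,P):
    r=cv2.minAreaRect(P[:,:2].astype(np.float32)); q=cv2.boxPoints(r)
    e=q[1]-q[0]; f=q[2]-q[1]; e,l=(e,np.linalg.norm(e)) if np.linalg.norm(e)>np.linalg.norm(f) else (f,np.linalg.norm(f))
    print(n,len(P),'c',np.round(r[0],1),'size',np.round(sorted(r[1]),1),'ang',round(np.degrees(np.arctan2(e[1],e[0]))%180,1),'med',np.median(P,0).round(1))
for c in ['top','scene']:
    m,T=cam(c); d=np.load(f'{c}_d.npy'); C=cloud(m,T,d); im=cv2.imread(f'pics/{c}0.png'); H=cv2.cvtColor(im,cv2.COLOR_BGR2HSV).astype(int)
    x,y,z=C[...,0],C[...,1],C[...,2]; h,s,v=H[...,0],H[...,1],H[...,2]
    near=np.hypot(x-434,y-29)<50
    def S(M): return C[M&(d>0)]
    rect(c+' holder',S(near&(z>38)&(z<50)&(s<70)))
    rect(c+' plug',S(near&(z>10)&(s>110)&(h>95)&(h<130)))
    cl=(x>560)&(x<710)&(y>-60)&(y<320)
    rect(c+' base',S(cl&(z>7)&(z<17)))
    rect(c+' red',S(cl&(z>100)&(s>140)&((h<10)|(h>170))&(y<0)))
    rect(c+' yellow',S(cl&(z>60)&(s>110)&(h>20)&(h<35)))
    rect(c+' stoptop',S(cl&(z>52)&(z<70)&(y>230)))
    rect(c+' cheek',S(cl&(z>95)&(z<110)&(s>100)&(h>95)&(h<130)))
    print(T[:3,3])
E
```

```text
top holder 272 c [437.9  19.1] size [35.8 51.7] ang 72.5 med [438.9  20.7  43.4]
top plug 30 c [428.9 -12.7] size [10.3 18.4] ang 160.0 med [429.1 -13.4  33.9]
top base 2401 c [629.4 160.5] size [ 90.3 299.7] ang 83.3 med [624.4 163.2  11.9]
top red 131 c [609.4 -16.4] size [32.  37.2] ang 173.6 med [608.7 -21.8 123.3]
top yellow 108 c [623.1 103. ] size [25.3 26.2] ang 0.2 med [622.9 102.9  81.2]
top stoptop 193 c [643.6 280.5] size [21.2 61.5] ang 172.3 med [643.2 278.4  59.9]
top cheek 32 c [617.6  57.4] size [22.5 24.6] ang 174.2 med [610.2  57.5 101.4]
[513.12183672  49.14977459 963.98041308]
scene holder 304 c [441.7  20.8] size [35.8 52.8] ang 71.9 med [440.8  17.9  44.5]
scene plug 77 c [431.3  -9.2] size [15.6 21.2] ang 158.0 med [430.  -13.2  32.3]
scene base 1397 c [633.  161.5] size [ 90.5 299.9] ang 82.9 med [609.4 144.8  13. ]
scene red 158 c [608.3 -22.8] size [34.7 35.9] ang 123.4 med [609.2 -26.3 123.4]
scene yellow 92 c [626.7 108. ] size [26.8 35.6] ang 80.0 med [625.  103.2  82.7]
scene stoptop 143 c [647.5 280.7] size [21.7 61.3] ang 173.8 med [645.3 277.1  60.5]
scene cheek 38 c [619.5  58.3] size [22.3 23.5] ang 82.0 med [613.4  57.1 101.4]
[ 304.70282427 -436.68254007  738.69505899]
```

View pics/c1.png

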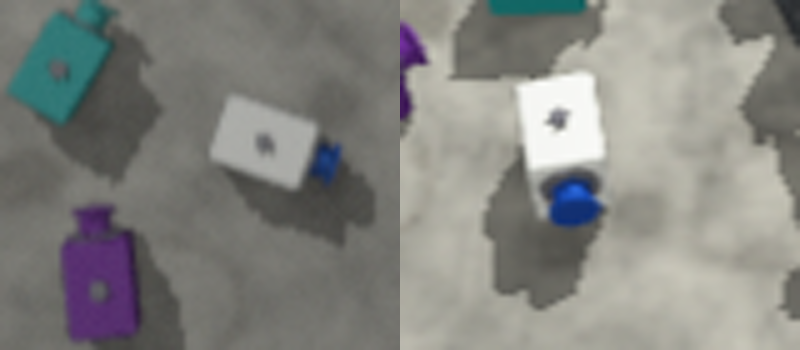

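The crop confirms it: a white block with the blue plug at its lower-right end, so the holder's x axis has yaw about 72°. The clamp's yaw is about 83°. I'll check obstacle heights on the way and start turning the tool.

```bash
python3 - <<'E'
from h import *
m,T=cam('top'); C=cloud(m,T,np.load('top_d.npy')); M=(C[...,0]>200)&(C[...,0]<560)&(C[...,1]<-40)
print(np.percentile(C[M][:,2],[50,99,99.9])); print(np.round(env.camera_model('wrist')['hand_eye'],2))
E
```

```text
[  0.31847711  86.4628786  218.91543389]
[[  -0.     -0.97   -0.24   68.91]
 [   1.     -0.     -0.      0.86]
 [   0.     -0.24    0.97 -158.8 ]
 [   0.      0.      0.      1.  ]]
```

arm_command --motion '[{"offset": [0,0,0],"spin": -0.171},{"offset": [0,0,0],"spin": -0.171},{"offset": [0,0,0],"spin": -0.171},{"offset": [0,0,0],"spin": -0.171},{"offset": [0,0,0],"spin": -0.171}]' --jaw 0.065 --newtons 20

```text
time_s: 1.52
ee_pos: [227.0, -528.3, 228.0]
ee_rot: [180.0, 0.0, 72.6]
force: [0.3, 0.5, -0.5]
gripper_width: 65.0
gripper_force: 0.0
```

arm_command --motion '[{"offset": [0.0586,0.0038,0],"spin": 0},{"offset": [0.0586,0.0038,0],"spin": 0},{"offset": [0.0586,0.0038,0],"spin": 0},{"offset": [0.0586,0.0038,0],"spin": 0},{"offset": [0.0586,0.0038,0],"spin": 0}]'

```text
time_s: 2.15
ee_pos: [334.9, -253.4, 228.2]
ee_rot: [179.9, 0.0, 72.2]
force: [0.7, -0.4, -0.2]
gripper_width: 65.3
gripper_force: 0.0
```

arm_command --motion '[{"offset": [0.0586,0.0038,0],"spin": 0},{"offset": [0.0586,0.0038,0],"spin": 0},{"offset": [0.0586,0.0038,0.01],"spin": 0},{"offset": [0.0586,0.0038,0.01],"spin": 0},{"offset": [0.0586,0.0038,0.01],"spin": 0}]'

```text
time_s: 2.78
ee_pos: [442.6, 20.1, 198.0]
ee_rot: [179.9, -0.0, 72.3]
force: [0.9, -0.7, -0.2]
gripper_width: 65.2
gripper_force: 0.0
```

```bash
cat >> h.py <<'E'
def rect(n,P):
    r=cv2.minAreaRect(P[:,:2].astype(np.float32)); q=cv2.boxPoints(r)
    e=q[1]-q[0]; f=q[2]-q[1]; e=e if np.linalg.norm(e)>np.linalg.norm(f) else f
    print(n,len(P),'c',np.round(r[0],1),'size',np.round(sorted(r[1]),1),'ang',round(np.degrees(np.arctan2(e[1],e[0]))%180,1),'med',np.median(P,0).round(1))
def look(tag):
    m,T=cam('wrist'); im,d=env.grab_frame('wrist'); cv2.imwrite(f'pics/{tag}.png',im); C=cloud(m,T,d); H=cv2.cvtColor(im,cv2.COLOR_BGR2HSV).astype(int)
    return m,T,im,d,C,H
E
python3 - <<'E'
from h import *
s=env.state(); print(s['ee_pos'],s['ee_rot'])
m,T,im,d,C,H=look('w1')
near=(np.hypot(C[...,0]-439,C[...,1]-20)<50)&(d>0); z=C[...,2]
rect('holder',C[near&(z>38)&(z<50)&(H[...,1]<70)])
M=near&(z>10)&(H[...,1]>110)&(H[...,0]>95)&(H[...,0]<130)
if M.sum()>5: rect('plug',C[M])
print(np.median(C[(abs(C[...,2])<6)&(d>0)][:,2]))
E
```

```text
[442.57601113  20.06605571 198.0406829 ] [ 1.79912688e+02 -8.71669732e-03  7.22545756e+01]
holder 1416 c [441.   14.6] size [35.3 64.6] ang 71.5 med [443.2  22.6  45.8]
plug 40 c [434.   -6.1] size [ 6.8 13.2] ang 168.6 med [433.3  -6.1  36.8]
1.9404364660107944
```

View pics/w1.png

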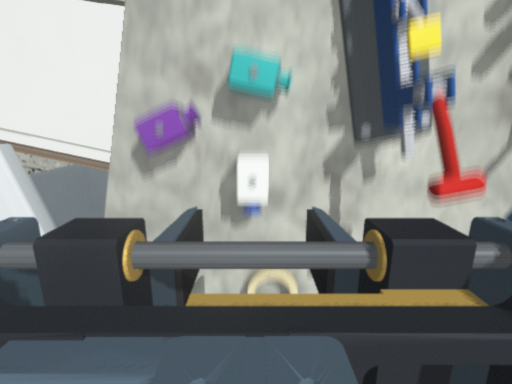

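The white holder shows at px (253,180), centred between the fingers, with its blue plug toward the gripper. I'll remeasure it with the arm settled.

```bash
python3 - <<'E'
from h import *
m,T,im,d,C,H=look('w2'); print(env.state()['ee_pos'])
M=((H[...,1]<60)&(H[...,2]>170)).astype(np.uint8); M[:145]=0;M[206:]=0;M[:,:228]=0;M[:,275:]=0
n,l,st,ce=cv2.connectedComponentsWithStats(M); k=1+np.argmax(st[1:,4]); print(st[k])
q=(l==k)&(C[...,2]>40); rect('holder',C[q]); P=C[q]
# undo camera height bias by ray-intersecting z=44
v,u=np.where(q); Q=np.array([atz(m,T,a,b,44) for a,b in zip(u,v)]); rect('z44',Q)
for t in ['holder','plug_end']:
    for r in env.pinpoint('wrist',t)[:3]: print(t,r, atz(m,T,*r['location'],0 if t=='holder' else 26).round(1))
E
```

```text
[442.98460927  22.64432104 197.15084896]
[ 228  145   47   61 2442]
holder 1149 c [451.7  47.7] size [35.5 87.9] ang 71.5 med [445.1  27.7  45.8]
z44 1149 c [450.5  36.4] size [40.4 65.1] ang 71.6 med [444.9  27.2  44. ]
holder {'location': [251.9, 89.5], 'score': 0.95} [475.9 129.6   0. ]
holder {'location': [251.9, 187.4], 'score': 0.78} [440.2  17.3   0. ]
holder {'location': [169.4, 140.7], 'score': 0.57} [361.5 103.6   0. ]
plug_end {'location': [195.6, 124.2], 'score': 0.69} [403.9 110.6  26. ]
plug_end {'location': [286.3, 96.4], 'score': 0.67} [509.  108.4  26. ]
plug_end {'location': [256.4, 222.4], 'score': 0.53} [434.1 -20.6  26. ]
```

arm_command --motion '[{"offset": [-0.0035,-0.0015,0.05],"spin": 0},{"offset": [0,0,0.05],"spin": 0},{"offset": [0,0,0.04],"spin": 0},{"offset": [0,0,0.02],"spin": 0},{"offset": [0,0,0.012],"spin": 0}]'

```text
time_s: 3.6
ee_pos: [439.0, 13.8, 25.4]
ee_rot: [-180.0, 0.0, 72.1]
force: [0.4, -0.4, -1.0]
gripper_width: 65.1
gripper_force: 0.0
```

arm_command --motion '[{"offset": [0,0,0],"spin": 0},{"offset": [0,0,0],"spin": 0},{"offset": [0,0,0],"spin": 0},{"offset": [0,0,0],"spin": 0},{"offset": [0,0,0],"spin": 0}]' --jaw 0.02 --newtons 20

```text
time_s: 4.22
ee_pos: [439.9, 15.2, 26.7]
ee_rot: [179.9, -0.0, 72.3]
force: [-1.0, -1.3, 5.9]
gripper_width: 36.3
gripper_force: 20.0
```

arm_command --motion '[{"offset": [0,0,-0.03],"spin": 0},{"offset": [0,0,-0.04],"spin": -0.094},{"offset": [0,0,-0.04],"spin": -0.094},{"offset": [0,0,0],"spin": 0},{"offset": [0,0,0],"spin": 0}]'

```text
time_s: 4.85
ee_pos: [438.5, 15.3, 135.1]
ee_rot: [-179.9, 0.0, 83.0]
force: [-0.5, -0.1, -1.8]
gripper_width: 35.9
gripper_force: 20.0
```

```bash
python3 - <<'E'
from h import *
for c in ['top','scene','wrist']:
    p=np.array(env.state()['ee_pos']); m,T=cam(c); im,d=env.grab_frame(c); C=cloud(m,T,d); H=cv2.cvtColor(im,cv2.COLOR_BGR2HSV).astype(int)
    cv2.imwrite(f'pics/g_{c}.png',im)
    yaw=np.radians(env.state()['ee_rot'][2]); ex=np.array([np.cos(yaw),np.sin(yaw),0]); ey=np.array([np.sin(yaw),-np.cos(yaw),0])
    L=np.stack([(C-p)@ex,(C-p)@ey,C[...,2]-p[2]],-1)
    near=(d>0)&(np.hypot(L[...,0],L[...,1])<60)&(abs(L[...,2])<40)
    M=near&(H[...,1]>110)&(H[...,0]>95)&(H[...,0]<130); 
    if M.sum()>5: print(c,'plug',M.sum(),np.percentile(L[M],[5,50,95],axis=0).round(1).tolist())
    M=near&(H[...,1]<50)&(H[...,2]>150)
    if M.sum()>5: print(c,'white',M.sum(),np.percentile(L[M],[2,50,98],axis=0).round(1).tolist())
    for r in env.pinpoint(c,'plug_end')[:3]+env.pinpoint(c,'holder')[:2]:
        q=atz(m,T,*r['location'],p[2]); print(c,r,((q-p)@ex).round(1),((q-p)@ey).round(1))
print(env.state()['ee_pos'],env.state()['ee_rot'])
E
```

```text
top {'location': [229.3, 222.2], 'score': 0.58} 93.3 55.5
top {'location': [224.6, 262.6], 'score': 0.44} 90.5 -38.2
top {'location': [223.3, 232.2], 'score': 0.91} 103.8 30.6
top {'location': [216.6, 175.0], 'score': 0.66} 139.3 161.3
scene plug 93 [[-33.3, -8.5, -7.8], [-31.6, -0.7, 6.0], [-20.0, 7.8, 10.7]]
scene white 284 [[-18.5, -16.2, -19.1], [-7.6, 0.8, 17.4], [29.5, 28.2, 21.7]]
scene {'location': [169.5, 224.6], 'score': 0.49} 6.0 -57.5
scene {'location': [199.9, 230.2], 'score': 0.47} -33.2 -4.6
scene {'location': [195.5, 223.7], 'score': 0.84} -13.9 -7.7
scene {'location': [160.9, 240.6], 'score': 0.67} -25.1 -83.6
wrist plug 275 [[-30.6, -8.3, 1.8], [-27.5, 1.6, 8.3], [-24.1, 11.5, 10.6]]
wrist white 4802 [[-16.2, -14.9, -15.8], [20.1, 2.2, 18.9], [31.7, 18.5, 20.5]]
wrist {'location': [321.9, 83.9], 'score': 0.76} 87.7 37.0
wrist {'location': [254.9, 291.5], 'score': 0.71} -34.2 2.1
wrist {'location': [198.8, 98.1], 'score': 0.59} 80.7 -27.6
wrist {'location': [279.9, 68.9], 'score': 0.76} 95.0 15.0
wrist {'location': [167.0, 114.3], 'score': 0.63} 72.5 -45.0
[439.3040631   15.27845211 135.55026326] [-1.79953025e+02  9.01448439e-03  8.30026138e+01]
```

View pics/g_wrist.png

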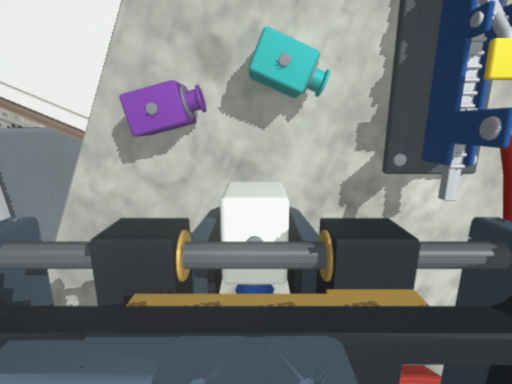

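The holder is held straight, its origin about 5 mm ahead of the TCP along tool x and its underside about 25 mm below. Next I'll move over the bed.

arm_command --motion '[{"offset": [0.0488,0.0344,0],"spin": 0},{"offset": [0.0488,0.0344,0],"spin": 0},{"offset": [0.0488,0.0344,0],"spin": 0},{"offset": [0.0488,0.0344,0],"spin": 0},{"offset": [0.0488,0.0344,0],"spin": 0}]'

```text
time_s: 5.92
ee_pos: [641.0, 238.1, 135.5]
ee_rot: [-180.0, 0.0, 83.0]
force: [0.9, -0.7, -1.1]
gripper_width: 35.8
gripper_force: 20.0
```

arm_command --motion '[{"offset": [0,0,0],"spin": 0},{"offset": [0,0,0],"spin": 0}]'

```text
time_s: 6.18
ee_pos: [639.1, 236.1, 134.9]
ee_rot: [-179.9, 0.1, 83.0]
force: [0.5, -0.3, -1.6]
gripper_width: 35.7
gripper_force: 20.0
```

```bash
python3 - <<'E'
from h import *
p=np.array(env.state()['ee_pos']); print(p,env.state()['ee_rot'])
m,T,im,d,C,H=look('bed1')
yaw=np.radians(env.state()['ee_rot'][2]); ex=np.array([np.cos(yaw),np.sin(yaw),0]); ey=np.array([np.sin(yaw),-np.cos(yaw),0])
L=np.stack([(C-p)@ex,(C-p)@ey,C[...,2]],-1)
x,y,z=L[...,0],L[...,1],L[...,2]; ok=d>0
rect('stoptop',L[ok&(z>54)&(z<66)&(x>15)&(x<80)&(abs(y)<45)])
b=L[ok&(z>8)&(z<17)&(abs(y)<70)&(x>-60)&(x<80)]; print('base y range',len(b),np.percentile(b[:,1],[0.5,99.5]),'x',b[:,0].max())
r=L[ok&(z>17.5)&(z<26)&(abs(y)<35)&(x<60)]
for s in (-1,1):
    q=r[(s*r[:,1]>10)]; print('rod',s,len(q),np.percentile(q[:,1],[2,50,98]).round(1) if len(q) else '', np.polyfit(q[:,0],q[:,1],1).round(3) if len(q)>5 else '')
E
```

```text
[639.08025842 236.14880884 134.90971977] [-1.79880279e+02  8.72613612e-02  8.30304721e+01]
stoptop 1437 c [46.7  3.7] size [19.7 61.8] ang 90.2 med [47.8  3.7 61.7]
base y range 4004 [-40.97323773  48.35471196] x 75.59420517304456
rod -1 217 [-33.8 -21.  -17.1] [ -0.137 -17.516]
rod 1 214 [20.3 28.2 33.2] [4.0000e-03 2.7844e+01]
```

View pics/bed1.png

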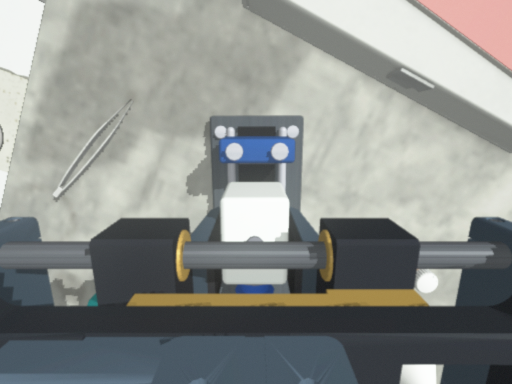

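The blue stop is at px (257,150) with the rods at cols 232 and 282. The holder needs about 1.7 mm more along tool y and 1 mm along x. Lowering now.

arm_command --motion '[{"offset": [0.001,0.0017,0.03],"spin": 0},{"offset": [0,0,0.03],"spin": 0},{"offset": [0,0,0.02],"spin": 0},{"offset": [0,0,0.006],"spin": 0},{"offset": [0,0,0],"spin": 0}]'

```text
time_s: 6.85
ee_pos: [641.6, 236.7, 50.5]
ee_rot: [180.0, 0.0, 83.0]
force: [0.1, 1.0, -0.7]
gripper_width: 35.8
gripper_force: 20.0
```

arm_command --motion '[{"offset": [0,0,0.003],"spin": 0},{"offset": [0,0,0.002],"spin": 0},{"offset": [0,0,0.002],"spin": 0},{"offset": [0,0,0],"spin": 0}]'

```text
time_s: 7.35
ee_pos: [641.6, 237.3, 42.8]
ee_rot: [-180.0, 0.0, 83.0]
force: [0.7, 1.2, -2.3]
gripper_width: 36.1
gripper_force: 20.0
```

arm_command --motion '[{"offset": [0,0,0.001],"spin": 0},{"offset": [0,0,0.001],"spin": 0},{"offset": [0,0,0],"spin": 0}]'

```text
time_s: 7.72
ee_pos: [641.7, 237.3, 40.9]
ee_rot: [-180.0, 0.0, 83.0]
force: [-0.4, -0.2, -1.2]
gripper_width: 36.1
gripper_force: 20.0
```

arm_command --motion '[{"offset": [0,0,0.001],"spin": 0},{"offset": [0,0,0],"spin": 0}]'

```text
time_s: 7.98
ee_pos: [641.8, 237.3, 40.8]
ee_rot: [180.0, -0.0, 83.0]
force: [-1.4, -0.0, 5.1]
gripper_width: 36.1
gripper_force: 20.0
```

arm_command --motion '[{"offset": [0,0,0.001],"spin": 0},{"offset": [0,0,0],"spin": 0}]'

```text
time_s: 8.22
ee_pos: [641.7, 237.3, 40.8]
ee_rot: [180.0, -0.0, 83.0]
force: [-3.4, -1.0, 9.5]
gripper_width: 36.2
gripper_force: 20.0
```

Contact came at TCP z 40.8, exactly 14 mm above the bench grasp height, so the holder is on the rubber and not on the rods. Releasing.

arm_command --motion '[{"offset": [0,0,-0.001],"spin": 0},{"offset": [0,0,0],"spin": 0},{"offset": [0,0,0],"spin": 0},{"offset": [0,0,0],"spin": 0}]' --jaw 0.062

```text
time_s: 8.72
ee_pos: [641.6, 237.3, 39.6]
ee_rot: [-180.0, 0.0, 83.0]
force: [1.2, -0.2, 0.4]
gripper_width: 62.1
gripper_force: 0.0
```

arm_command --motion '[{"offset": [0,0,-0.02],"spin": 0},{"offset": [0,0,-0.05],"spin": 0},{"offset": [0,0,-0.06],"spin": 0},{"offset": [0,0,-0.06],"spin": 0},{"offset": [0,0,0],"spin": 0}]'

```text
time_s: 9.35
ee_pos: [644.3, 238.3, 236.6]
ee_rot: [179.3, -0.3, 83.0]
force: [-0.1, -0.0, -1.0]
gripper_width: 62.4
gripper_force: 0.0
```

```bash
python3 - <<'E'
from h import *
p=np.array(env.state()['ee_pos']); print(p)
B=np.array([629.8,151.1,0]); yw=np.radians(83.1); ex=np.array([np.cos(yw),np.sin(yw),0]); ey=np.array([-np.sin(yw),np.cos(yw),0])
for c in ['scene','wrist']:
    m,T=cam(c); im,d=env.grab_frame(c); C=cloud(m,T,d); H=cv2.cvtColor(im,cv2.COLOR_BGR2HSV).astype(int); cv2.imwrite(f'pics/p_{c}.png',im)
    L=np.stack([(C-B)@ex,(C-B)@ey,C[...,2]],-1); x,y,z=np.moveaxis(L,-1,0); h,s,v=np.moveaxis(H,-1,0)
    rect(c+' holdertop',L[(d>0)&(z>54)&(z<63)&(x>55)&(x<121)&(abs(y)<30)&(s<70)&(v>120)])
    rect(c+' stop',L[(d>0)&(z>54)&(z<70)&(x>118)&(x<160)&(abs(y)<45)])
    M=(d>0)&(z>100)&(x<-140)&(s>140)&((h<10)|(h>170))
    if M.sum()>9: rect(c+' red',L[M]); rect(c+' bar world',C[M&(x<-168)]); print(np.percentile(L[M],[2,98],axis=0))
a=cv2.imread('pics/p_scene.png'); w=cv2.imread('pics/p_wrist.png')
cv2.imwrite('pics/p.png',np.hstack([cv2.resize(a[110:230,170:310],(400,343)),cv2.resize(w,(400,300))[:,:] if 0 else cv2.resize(w[0:300,60:410],(400,343))]))
E
```

```text
[644.26461267 238.25807801 236.5921371 ]
scene holdertop 158 c [91.8 -2.6] size [34.5 49.8] ang 178.8 med [89.3 -1.6 58.9]
scene stop 130 c [131.5  -1.7] size [21.8 60.8] ang 91.2 med [127.5  -0.8  60.8]
scene red 176 c [-163.8   -2.3] size [37.3 43.4] ang 173.6 med [-177.5    0.6  122.7]
scene bar world 142 c [609.8 -24.8] size [16.3 37.6] ang 172.5 med [607.7 -27.3 124.1]
[[-184.69066699  -18.35562638  110.93397433]
 [-142.90115746   16.97445703  127.73225318]]
wrist holdertop 1253 c [92.9 -3.6] size [35.8 52.3] ang 179.1 med [94.9 -3.6 59.8]
wrist stop 992 c [130.1  -3. ] size [24.2 61.3] ang 90.0 med [132.5  -2.6  61.9]
```

View pics/p.png

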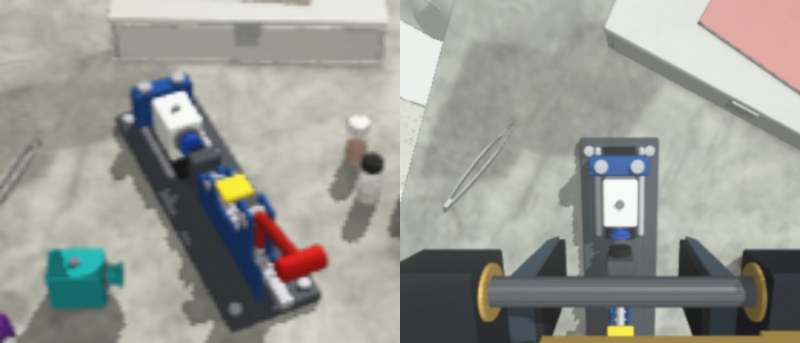

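Good: the holder sits between the rods, plug facing the jaw and about 3 mm from the stop. Now close the gripper and go over the red bar.

arm_command --motion '[{"offset": [-0.0528,0.0001,0],"spin": 0},{"offset": [-0.0528,0.0001,0],"spin": 0},{"offset": [-0.0528,0.0001,0],"spin": 0},{"offset": [-0.0528,0,0],"spin": 0},{"offset": [-0.0528,0,0],"spin": 0}]' --jaw 0 --newtons 20

```text
time_s: 10.07
ee_pos: [608.4, -26.3, 227.4]
ee_rot: [-179.7, 0.0, 83.0]
force: [0.8, 0.5, -0.1]
gripper_width: 15.0
gripper_force: 0.0
```

arm_command --motion '[{"offset": [0,0,0.03],"spin": 0},{"offset": [0,0,0.03],"spin": 0},{"offset": [0,0,0.015],"spin": 0},{"offset": [0,0,0],"spin": 0},{"offset": [0,0,0],"spin": 0}]'

```text
time_s: 10.7
ee_pos: [610.5, -24.6, 155.6]
ee_rot: [179.9, 0.0, 83.0]
force: [-0.1, 0.7, 1.2]
gripper_width: 0.4
gripper_force: 0.0
```

```bash
python3 - <<'E'
from h import *
print(env.state()['ee_pos'],env.state()['gripper_width'],env.state()['force'])
out=[]
for c in ['scene','top']:
    im,d=env.grab_frame(c); cv2.imwrite(f'pics/b_{c}.png',im)
    out.append(cv2.resize(im[140:260,210:330] if c=='scene' else im[120:240,210:330],(400,400),interpolation=cv2.INTER_CUBIC))
cv2.imwrite('pics/b.png',np.hstack(out))
E
```

```text
[610.48201926 -24.56361436 155.61811847] 0.3794787136385041 [-0.06787066  0.72372927  1.21578692]
```

View pics/b.png

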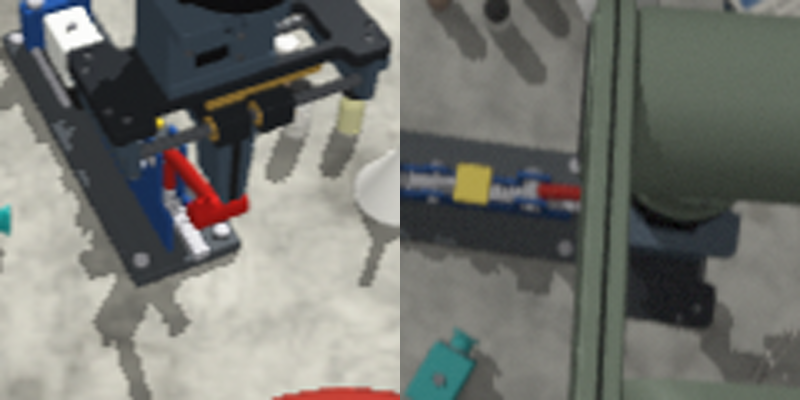

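The finger's lower end shows at crop px (230,195), right at the bar. I'll check numerically whether it is above or beyond it.

```bash
python3 - <<'E'
from h import *
m,T=cam('scene'); im,d=env.grab_frame('scene'); C=cloud(m,T,d); H=cv2.cvtColor(im,cv2.COLOR_BGR2HSV).astype(int)
def pr(P):
    q=T[:3,:3].T@(np.array(P)-T[:3,3]); return (q[:2]/q[2]*[m['fx'],m['fy']]+[m['cx'],m['cy']]).round(1)
p=np.array(env.state()['ee_pos']); print('tip',pr(p-[0,0,14]),'bar est',pr([610,-24,119]))
x,y,z=np.moveaxis(C,-1,0); h,s,v=np.moveaxis(H,-1,0)
M=(d>0)&(s>140)&((h<10)|(h>170))&(x>560)&(x<660)&(y>-60)&(y<60)
q=C[M]; print(M.sum(),q[q[:,1]<-15].round(0)[::8].tolist())
F=(d>0)&(s<120)&(np.hypot(x-610,y+25)<30)&(z>105)&(z<190); print('finger',F.sum(),np.percentile(C[F],[1,50,99],axis=0).round(0))
vv,uu=np.where(F); print(uu.min(),uu.max(),vv.min(),vv.max())
print(env.pinpoint('scene','trigger_bar')[:2])
big=cv2.resize(im[165:225,255:325],(700,600),interpolation=cv2.INTER_NEAREST); cv2.imwrite('pics/b2.png',big)
E
```

```text
tip [276.  195.1] bar est [275.2 201.7]
232 [[610.0, -16.0, 124.0], [625.0, -32.0, 127.0], [610.0, -24.0, 125.0], [594.0, -19.0, 126.0], [609.0, -29.0, 127.0], [592.0, -18.0, 123.0], [607.0, -28.0, 125.0], [625.0, -34.0, 119.0], [604.0, -28.0, 123.0], [622.0, -33.0, 117.0], [602.0, -28.0, 120.0], [591.0, -20.0, 115.0], [605.0, -31.0, 118.0], [598.0, -30.0, 118.0], [597.0, -31.0, 117.0]]
finger 202 [[597. -43. 117.]
 [604. -39. 169.]
 [628.  -7. 189.]]
269 286 181 205
[{'location': [274.7, 204.0], 'score': 0.67}, {'location': [227.7, 155.8], 'score': 0.55}]
```

View pics/b2.png

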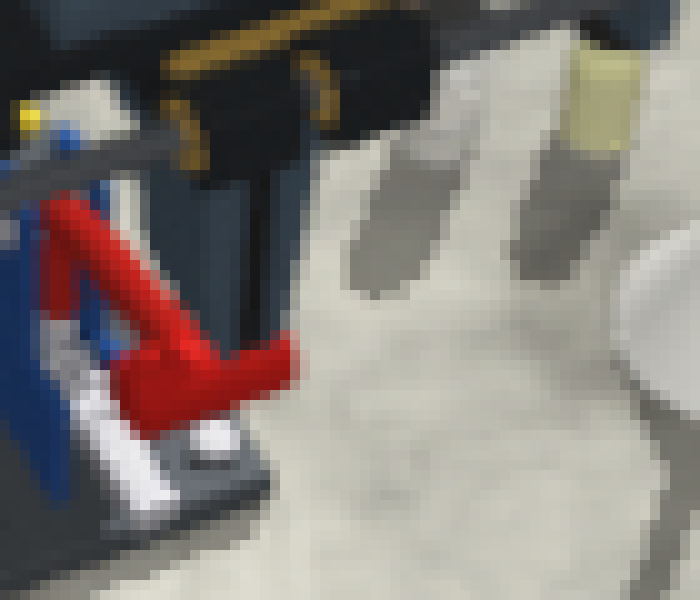

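```bash
python3 - <<'E'
from h import *
m,T=cam('scene'); im,d=env.grab_frame('scene'); C=cloud(m,T,d)
p=np.array(env.state()['ee_pos']); 
def pr(P):
    q=T[:3,:3].T@(np.array(P)-T[:3,3]); return (q[:2]/q[2]*[m['fx'],m['fy']]+[m['cx'],m['cy']]).round(1)
ex=np.array([.122,.9925,0]);ey=np.array([.9925,-.122,0])
for a,b in [(-16,-13),(-16,0),(-16,13),(16,-13),(16,13)]: print('corner',a,b,pr(p+a*ex+b*ey-[0,0,14]))
for v in range(186,204,2):
    print(v,[(u,tuple(C[v,u].round(0).astype(int).tolist()),'R' if im[v,u,2]>2*im[v,u,0]+20 else '.') for u in (268,271,274,277,280,283)])
E
```

```text
corner -16 -13 [273.8 202.3]
corner -16 0 [279.2 200.4]
corner -16 13 [284.6 198.5]
corner 16 -13 [267.3 192.1]
corner 16 13 [277.9 188.4]
186 [(268, (683, 112, 0), 'R'), (271, (602, -17, 169), '.'), (274, (598, -32, 186), '.'), (277, (600, -40, 192), '.'), (280, (608, -40, 187), '.'), (283, (614, -42, 186), '.')]
188 [(268, (678, 104, 3), 'R'), (271, (601, -18, 164), '.'), (274, (600, -31, 177), '.'), (277, (601, -40, 185), '.'), (280, (608, -40, 182), '.'), (283, (614, -42, 180), '.')]
190 [(268, (620, 20, 110), '.'), (271, (603, -16, 155), '.'), (274, (600, -31, 171), '.'), (277, (601, -39, 179), '.'), (280, (609, -39, 174), '.'), (283, (615, -41, 172), '.')]
192 [(268, (615, 14, 112), 'R'), (271, (677, 89, 1), '.'), (274, (600, -31, 166), '.'), (277, (601, -40, 174), '.'), (280, (609, -40, 168), '.'), (283, (616, -41, 165), '.')]
194 [(268, (612, 9, 111), 'R'), (271, (617, 3, 115), 'R'), (274, (601, -30, 157), '.'), (277, (601, -40, 167), '.'), (280, (610, -39, 161), '.'), (283, (616, -42, 159), '.')]
196 [(268, (610, 4, 111), 'R'), (271, (614, -1, 114), 'R'), (274, (305, -437, 739), '.'), (277, (601, -41, 161), '.'), (280, (610, -40, 154), '.'), (283, (616, -42, 154), '.')]
198 [(268, (653, 68, 12), '.'), (271, (609, -9, 117), 'R'), (274, (611, -18, 125), 'R'), (277, (603, -40, 152), '.'), (280, (610, -40, 148), '.'), (283, (627, -29, 126), '.')]
200 [(268, (596, -16, 125), 'R'), (271, (601, -20, 127), 'R'), (274, (607, -24, 127), 'R'), (277, (602, -40, 147), '.'), (280, (619, -29, 125), 'R'), (283, (625, -32, 124), 'R')]
202 [(268, (593, -20, 125), 'R'), (271, (599, -24, 125), 'R'), (274, (604, -28, 127), 'R'), (277, (611, -30, 124), 'R'), (280, (618, -31, 120), 'R'), (283, (625, -33, 118), 'R')]<stdin>:9: RuntimeWarning: overflow encountered in scalar multiply
```

The depth shows the finger ends well above the bar (bar top z≈127, centre ≈(609,-25)), properly centred. First stroke, where no plug contact is expected:

arm_command --motion '[{"offset": [0,0,0.008],"spin": 0},{"offset": [0,0,0.006],"spin": 0},{"offset": [0,0,0.006],"spin": 0},{"offset": [0,0,0.006],"spin": 0}]'

```text
time_s: 11.45
ee_pos: [610.0, -25.4, 128.9]
ee_rot: [180.0, 0.1, 83.0]
force: [-0.7, -2.3, 2.6]
gripper_width: 0.6
gripper_force: 1.9
```

arm_command --motion '[{"offset": [0,0,0.006],"spin": 0},{"offset": [0,0,0.006],"spin": 0},{"offset": [0,0,0.006],"spin": 0}]'

```text
time_s: 11.82
ee_pos: [610.2, -24.9, 110.8]
ee_rot: [179.9, 0.0, 83.0]
force: [-0.3, -4.1, 5.4]
gripper_width: 0.1
gripper_force: 2.2
```

arm_command --motion '[{"offset": [0,0,0.005],"spin": 0},{"offset": [0,0,0.003],"spin": 0},{"offset": [0,0,0],"spin": 0}]'

```text
time_s: 12.2
ee_pos: [609.8, -24.4, 102.5]
ee_rot: [-180.0, -0.0, 83.0]
force: [1.2, -1.4, 2.5]
gripper_width: 0.8
gripper_force: 1.2
```

arm_command --motion '[{"offset": [0,0,0.002],"spin": 0},{"offset": [0,0,0],"spin": 0}]'

```text
time_s: 12.45
ee_pos: [609.9, -24.4, 100.9]
ee_rot: [-180.0, -0.0, 83.0]
force: [0.6, -0.8, 2.3]
gripper_width: 0.3
gripper_force: 1.4
```

arm_command --motion '[{"offset": [0,0,0.002],"spin": 0},{"offset": [0,0,0],"spin": 0}]'

```text
time_s: 12.7
ee_pos: [609.9, -24.3, 98.9]
ee_rot: [180.0, -0.0, 83.0]
force: [0.1, 1.2, 3.6]
gripper_width: 0.3
gripper_force: 1.6
```

```bash
cat > j.py <<'E'
from h import *
B=np.array([629.8,151.1,0]); yw=np.radians(83.1); ex=np.array([np.cos(yw),np.sin(yw),0]); ey=np.array([-np.sin(yw),np.cos(yw),0])
def jaw():
  for c in ['scene','top']:
    m,T=cam(c); im,d=env.grab_frame(c); cv2.imwrite(f'pics/j_{c}.png',im); C=cloud(m,T,d); L=np.stack([(C-B)@ex,(C-B)@ey,C[...,2]],-1); x,y,z=np.moveaxis(L,-1,0)
    H=cv2.cvtColor(im,cv2.COLOR_BGR2HSV).astype(int)
    q=L[(d>0)&(z>50)&(z<66)&(x>-20)&(x<75)&(abs(y)<20)&(H[...,2]<110)&(H[...,1]<120)]
    w=L[(d>0)&(z>52)&(z<63)&(x>55)&(x<121)&(abs(y)<30)&(H[...,1]<70)&(H[...,2]>120)]
    b=L[(d>0)&(z>22)&(z<58)&(x>35)&(x<85)&(abs(y)<20)&(H[...,1]>120)&(H[...,0]>95)&(H[...,0]<130)]
    for n,a in (('jawtop',q),('white',w),('plug',b)):
        if len(a)>5: print(c,n,len(a),np.percentile(a,[3,50,97],axis=0).round(1)[:,0])
E
python3 -c "from j import *; print(env.state()['force'],env.state()['ee_pos']); jaw()"
```

```text
[0.06791609 1.22398485 3.58700422] [609.86180625 -24.34029788  98.9011538 ]
scene jawtop 85 [21.3 26.8 67.8]
scene white 169 [ 68.6  89.8 116.3]
scene plug 23 [51.3 61.7 68.1]
top jawtop 130 [-17.9  30.3  66.4]
top white 236 [ 68.9  91.1 114.3]
top plug 40 [51.9 56.4 63.9]
```

arm_command --motion '[{"offset": [0,0,-0.015],"spin": 0},{"offset": [0,0,-0.015],"spin": 0},{"offset": [0,0,-0.015],"spin": 0},{"offset": [0,0,0],"spin": 0},{"offset": [0,0,0],"spin": 0}]'

```text
time_s: 13.42
ee_pos: [609.5, -24.8, 143.8]
ee_rot: [-180.0, 0.0, 83.0]
force: [-0.4, -0.6, -0.2]
gripper_width: 0.4
gripper_force: 0.0
```

arm_command --motion '[{"offset": [0,0,0.007],"spin": 0},{"offset": [0,0,0.007],"spin": 0},{"offset": [0,0,0.006],"spin": 0},{"offset": [0,0,0.003],"spin": 0},{"offset": [0,0,0],"spin": 0}]'

```text
time_s: 14.05
ee_pos: [609.9, -24.9, 120.8]
ee_rot: [-180.0, 0.0, 83.0]
force: [-0.1, -2.3, 3.7]
gripper_width: 0.4
gripper_force: 1.7
```

arm_command --motion '[{"offset": [0,0,0.004],"spin": 0},{"offset": [0,0,0.003],"spin": 0},{"offset": [0,0,0],"spin": 0}]'

```text
time_s: 14.42
ee_pos: [610.0, -24.8, 113.9]
ee_rot: [180.0, 0.0, 83.0]
force: [0.5, -2.7, 3.2]
gripper_width: 0.6
gripper_force: 2.0
```

arm_command --motion '[{"offset": [0,0,0.003],"spin": 0},{"offset": [0,0,0.003],"spin": 0},{"offset": [0,0,0],"spin": 0}]'

```text
time_s: 14.8
ee_pos: [610.0, -25.2, 108.3]
ee_rot: [180.0, 0.0, 83.0]
force: [-1.9, -4.7, 6.1]
gripper_width: 0.9
gripper_force: 3.0
```

arm_command --motion '[{"offset": [0,0,0.003],"spin": 0},{"offset": [0,0,0.002],"spin": 0},{"offset": [0,0,0],"spin": 0}]'

```text
time_s: 15.18
ee_pos: [610.0, -25.3, 103.2]
ee_rot: [180.0, 0.1, 83.0]
force: [-0.2, -3.3, 5.3]
gripper_width: 0.2
gripper_force: 2.8
```

arm_command --motion '[{"offset": [0,0,0.002],"spin": 0},{"offset": [0,0,0.002],"spin": 0},{"offset": [0,0,0],"spin": 0}]'

```text
time_s: 15.55
ee_pos: [610.0, -24.9, 99.1]
ee_rot: [180.0, 0.0, 83.0]
force: [0.2, -3.2, 4.9]
gripper_width: 0.3
gripper_force: 2.4
```

arm_command --motion '[{"offset": [0,0,-0.015],"spin": 0},{"offset": [0,0,-0.015],"spin": 0},{"offset": [0,0,-0.015],"spin": 0},{"offset": [0,0,0],"spin": 0},{"offset": [0,0,0],"spin": 0}]'

```text
time_s: 16.18
ee_pos: [609.5, -24.6, 143.7]
ee_rot: [-180.0, -0.0, 83.0]
force: [0.0, -0.7, -0.4]
gripper_width: 0.4
gripper_force: 0.0
```

```bash
python3 -c "from j import *; jaw()"
```

```text
scene white 169 [ 71.   91.8 118. ]
scene plug 9 [59.6 66.3 70. ]
top jawtop 119 [-17.6  39.7  68.9]
top white 239 [ 71.1  94.4 116.7]
top plug 26 [57.2 61.  65.9]
```

The holder has reached the stop and the plug is partly in. On the third stroke I take fine steps.

arm_command --motion '[{"offset": [0,0,0.006],"spin": 0},{"offset": [0,0,0.006],"spin": 0},{"offset": [0,0,0.004],"spin": 0},{"offset": [0,0,0],"spin": 0}]'

```text
time_s: 16.77
ee_pos: [609.6, -26.0, 128.3]
ee_rot: [-180.0, 0.1, 83.0]
force: [-1.8, -3.7, 6.2]
gripper_width: -0.1
gripper_force: 3.1
```

arm_command --motion '[{"offset": [0,0,0.002],"spin": 0},{"offset": [0,0,0.002],"spin": 0},{"offset": [0,0,0],"spin": 0}]'

```text
time_s: 17.15
ee_pos: [609.6, -26.6, 124.8]
ee_rot: [180.0, 0.2, 83.0]
force: [-2.1, -4.6, 7.6]
gripper_width: 0.4
gripper_force: 3.7
```

arm_command --motion '[{"offset": [0,0,0.0015],"spin": 0},{"offset": [0,0,0.0015],"spin": 0},{"offset": [0,0,0],"spin": 0}]'

```text
time_s: 17.52
ee_pos: [609.9, -26.6, 121.9]
ee_rot: [179.9, 0.2, 83.0]
force: [-2.6, -5.3, 7.0]
gripper_width: 0.3
gripper_force: 3.6
```

arm_command --motion '[{"offset": [0,0,0.001],"spin": 0},{"offset": [0,0,0.001],"spin": 0},{"offset": [0,0,0],"spin": 0}]'

```text
time_s: 17.9
ee_pos: [610.0, -26.5, 119.9]
ee_rot: [179.9, 0.2, 83.0]
force: [-2.6, -5.8, 6.7]
gripper_width: 0.5
gripper_force: 3.6
```

arm_command --motion '[{"offset": [0,0,0.001],"spin": 0},{"offset": [0,0,0.001],"spin": 0},{"offset": [0,0,0],"spin": 0}]'

```text
time_s: 18.27
ee_pos: [610.1, -26.6, 117.9]
ee_rot: [179.9, 0.2, 83.0]
force: [-1.2, -5.6, 6.7]
gripper_width: 0.6
gripper_force: 3.5
```

arm_command --motion '[{"offset": [0,0,0.001],"spin": 0},{"offset": [0,0,0.001],"spin": 0},{"offset": [0,0,0],"spin": 0}]'

```text
time_s: 18.65
ee_pos: [610.1, -26.7, 116.0]
ee_rot: [179.9, 0.2, 83.0]
force: [-2.2, -5.4, 6.9]
gripper_width: 0.5
gripper_force: 3.6
```

arm_command --motion '[{"offset": [0,0,0.001],"spin": 0},{"offset": [0,0,0.001],"spin": 0},{"offset": [0,0,0],"spin": 0}]'

```text
time_s: 19.02
ee_pos: [610.2, -26.6, 113.9]
ee_rot: [179.9, 0.2, 83.0]
force: [-1.2, -4.8, 6.9]
gripper_width: 0.5
gripper_force: 3.5
```

arm_command --motion '[{"offset": [0,0,0.001],"spin": 0},{"offset": [0,0,0.001],"spin": 0},{"offset": [0,0,0],"spin": 0}]'

```text
time_s: 19.4
ee_pos: [610.2, -26.5, 111.9]
ee_rot: [179.9, 0.2, 83.0]
force: [-1.8, -4.3, 7.1]
gripper_width: 0.3
gripper_force: 3.4
```

arm_command --motion '[{"offset": [0,0,0.001],"spin": 0},{"offset": [0,0,0.001],"spin": 0},{"offset": [0,0,0],"spin": 0}]'

```text
time_s: 19.77
ee_pos: [610.2, -26.6, 110.1]
ee_rot: [179.9, 0.2, 83.0]
force: [-1.1, -5.7, 7.5]
gripper_width: 0.4
gripper_force: 3.9
```

arm_command --motion '[{"offset": [0,0,0.001],"spin": 0},{"offset": [0,0,0.001],"spin": 0},{"offset": [0,0,0],"spin": 0}]'

```text
time_s: 20.15
ee_pos: [610.2, -26.7, 108.4]
ee_rot: [179.9, 0.2, 83.1]
force: [-2.0, -4.5, 9.3]
gripper_width: 0.9
gripper_force: 4.8
```

arm_command --motion '[{"offset": [0,0,0.001],"spin": 0},{"offset": [0,0,0.001],"spin": 0},{"offset": [0,0,0],"spin": 0}]'

```text
time_s: 20.52
ee_pos: [610.3, -26.8, 106.8]
ee_rot: [179.9, 0.2, 83.1]
force: [-2.7, -5.3, 12.1]
gripper_width: 0.6
gripper_force: 5.7
```

The force rose 7.5 → 9.3 → 12.1 N, so the trigger has turned hard and the plug is home. I'll stop, let the trigger up and check.

arm_command --motion '[{"offset": [0,0,0],"spin": 0},{"offset": [0,0,0],"spin": 0}]'

```text
time_s: 20.78
ee_pos: [610.2, -26.8, 106.8]
ee_rot: [179.9, 0.2, 83.1]
force: [-3.2, -5.5, 10.9]
gripper_width: 0.6
gripper_force: 5.6
```

arm_command --motion '[{"offset": [0,0,-0.01],"spin": 0},{"offset": [0,0,-0.015],"spin": 0},{"offset": [0,0,-0.015],"spin": 0},{"offset": [0,0,-0.015],"spin": 0},{"offset": [0,0,0],"spin": 0}]'

```text
time_s: 21.4
ee_pos: [610.7, -24.7, 161.5]
ee_rot: [179.8, -0.0, 83.0]
force: [-0.3, 0.3, -0.1]
gripper_width: 0.0
gripper_force: 0.0
```

```bash
python3 - <<'E'
from j import *
print(env.state()['ee_pos']); jaw()
for c in ['top','scene']:
    m,T=cam(c); im=cv2.imread(f'pics/j_{c}.png'); d=env.grab_frame(c)[1]; C=cloud(m,T,d); H=cv2.cvtColor(im,cv2.COLOR_BGR2HSV).astype(int)
    M=(d>0)&(C[...,0]>590)&(C[...,0]<660)&(C[...,1]>60)&(C[...,1]<140)&(C[...,2]>60)&(H[...,1]>110)&(H[...,0]>20)&(H[...,0]<35)
    if M.sum()>9: rect('yellow '+c,C[M])
E
```

```text
[610.65384756 -24.65307799 161.48474772]
scene white 132 [ 78.2  97.  118.6]
top jawtop 125 [-17.2  40.7  68.9]
top white 239 [ 71.4  93.8 116.5]
top plug 16 [64.  64.6 66.3]
yellow top 107 c [622.9 103. ] size [25.2 25.9] ang 178.3 med [622.8 103.   82.2]
```

The plug end is now at x≈64 mm, which is home. Next I go over the yellow plate, with the trigger at home.

arm_command --motion '[{"offset": [0.043,0,0],"spin": 0},{"offset": [0.043,0,0],"spin": 0},{"offset": [0.044,0,0],"spin": 0},{"offset": [0,0,0],"spin": 0}]'

```text
time_s: 22.1
ee_pos: [625.4, 107.0, 159.0]
ee_rot: [-179.9, -0.0, 83.2]
force: [-0.3, 0.2, 0.4]
gripper_width: 0.9
gripper_force: 0.0
```

arm_command --motion '[{"offset": [0,0,0.03],"spin": 0},{"offset": [0,0,0.02],"spin": 0},{"offset": [0,0,0.01],"spin": 0},{"offset": [0,0,0],"spin": 0}]'

```text
time_s: 22.6
ee_pos: [625.3, 103.6, 99.3]
ee_rot: [-179.9, 0.0, 83.0]
force: [-0.3, 0.7, -0.2]
gripper_width: 0.2
gripper_force: 0.0
```

arm_command --motion '[{"offset": [0,0,0.003],"spin": 0},{"offset": [0,0,0.003],"spin": 0},{"offset": [0,0,0],"spin": 0}]'

```text
time_s: 22.98
ee_pos: [626.4, 103.5, 95.2]
ee_rot: [179.9, 0.1, 83.0]
force: [0.8, -3.0, 4.2]
gripper_width: 0.5
gripper_force: 2.1
```

Contact. Press on a few millimetres and hold.

arm_command --motion '[{"offset": [0,0,0.002],"spin": 0},{"offset": [0,0,0.002],"spin": 0},{"offset": [0,0,0],"spin": 0}]'

```text
time_s: 23.35
ee_pos: [626.5, 102.8, 91.7]
ee_rot: [179.8, 0.1, 83.0]
force: [0.2, -6.2, 6.5]
gripper_width: 0.6
gripper_force: 3.8
```

arm_command --motion '[{"offset": [0,0,0.001],"spin": 0},{"offset": [0,0,0.001],"spin": 0},{"offset": [0,0,0],"spin": 0},{"offset": [0,0,0],"spin": 0}]'

```text
time_s: 23.85
ee_pos: [626.6, 102.8, 89.7]
ee_rot: [179.8, 0.1, 83.0]
force: [-1.4, -5.2, 7.8]
gripper_width: 0.8
gripper_force: 3.5
```

arm_command --motion '[{"offset": [0,0,0],"spin": 0},{"offset": [0,0,0],"spin": 0},{"offset": [0,0,0],"spin": 0},{"offset": [0,0,0],"spin": 0},{"offset": [0,0,0],"spin": 0}]'

```text
time_s: 24.48
ee_pos: [626.6, 102.8, 89.7]
ee_rot: [179.8, 0.1, 83.0]
force: [-0.1, -5.8, 7.2]
gripper_width: 0.4
gripper_force: 3.5
```

```bash
python3 -c "from j import *; print(env.state()['force'],env.state()['ee_pos']); jaw()"
```

```text
[-0.07243789 -5.81920073  7.2274149 ] [626.58322919 102.82136258  89.66234115]
scene jawtop 41 [15.6 40.7 58.3]
scene plug 6 [59.6 66.3 69.9]
top white 123 [ 93.2 106.  117.5]
```

arm_command --motion '[{"offset": [0,0,0.001],"spin": 0},{"offset": [0,0,0.0005],"spin": 0},{"offset": [0,0,0],"spin": 0},{"offset": [0,0,0],"spin": 0},{"offset": [0,0,0],"spin": 0}]'

```text
time_s: 25.2
ee_pos: [626.7, 102.9, 89.0]
ee_rot: [179.8, 0.1, 83.0]
force: [-2.2, -6.0, 11.1]
gripper_width: 0.8
gripper_force: 5.6
```

```bash
python3 - <<'E'
from j import *
o=[]
for c,a in (('scene',(100,200,200,320)),('top',(130,210,150,250))):
    im,d=env.grab_frame(c); o.append(cv2.resize(im[a[0]:a[1],a[2]:a[3]],(400,330),interpolation=cv2.INTER_CUBIC))
cv2.imwrite('pics/r.png',np.hstack(o))
E
```

```text
(no output)
```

View pics/r.png

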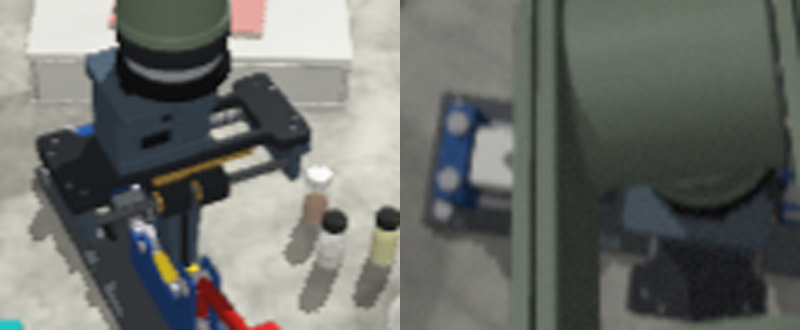

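The arm hides the jaw, and the plate is at its bottom stop. I'll lift off and measure.

arm_command --motion '[{"offset": [0,0,-0.02],"spin": 0},{"offset": [0,0,-0.05],"spin": 0},{"offset": [0,0,-0.05],"spin": 0},{"offset": [-0.06,0,0],"spin": 0},{"offset": [-0.06,0,0],"spin": 0}]'

```text
time_s: 25.92
ee_pos: [611.3, -15.2, 207.4]
ee_rot: [179.9, -0.0, 83.1]
force: [0.4, 0.1, -0.8]
gripper_width: 0.3
gripper_force: 0.0
```

arm_command --motion '[{"offset": [-0.06,0,0],"spin": 0},{"offset": [-0.06,0,0],"spin": 0},{"offset": [-0.06,0,0],"spin": 0},{"offset": [-0.06,0,0],"spin": 0},{"offset": [0,0,0],"spin": 0}]'

```text
time_s: 26.55
ee_pos: [581.1, -256.8, 206.2]
ee_rot: [180.0, 0.0, 82.7]
force: [-0.1, 0.7, -1.2]
gripper_width: 0.3
gripper_force: 0.0
```

```bash
python3 - <<'E'
from j import *
print(env.state()['ee_pos']); jaw()
def prof(c,im,d):
    m,T=cam(c); C=cloud(m,T,d); L=np.stack([(C-B)@ex,(C-B)@ey,C[...,2]],-1); x,y,z=np.moveaxis(L,-1,0); y0=-2
    return [(b,int(np.percentile(z[s],90)),np.median(im[s],0).astype(int).tolist()) for b in range(0,80,4) for s in [(d>0)&(x>=b)&(x<b+4)&(abs(y-y0)<8)] if s.sum()]
for c in ['top','scene']:
    im,d=env.grab_frame(c); print(c,'NOW',prof(c,im,d)); cv2.imwrite(f'pics/e_{c}.png',im)
    print(c,'START',prof(c,cv2.imread(f'pics/{c}0.png'),np.load(f'{c}_d.npy')))
# bystander change check
a=cv2.imread('pics/top0.png'); b=cv2.imread('pics/e_top.png'); D=np.abs(a.astype(int)-b).max(2)>60
n,l,st,ce=cv2.connectedComponentsWithStats(D.astype(np.uint8)); print([ (s[:5].tolist()) for s in st[1:] if s[4]>25])
E
```

```text
[ 581.10659312 -256.81856619  206.19411266]
scene jawtop 78 [28.7 34.6 54.3]
scene white 170 [ 71.2  91.8 118.8]
scene plug 23 [58.1 66.7 71.1]
top jawtop 126 [-17.7  37.2  69.3]
top white 234 [ 71.3  93.7 116.6]
top plug 17 [64.2 64.7 66.7]
top NOW [(0, 51, [111, 106, 106]), (4, 49, [105, 101, 100]), (8, 48, [127, 124, 125]), (12, 47, [128, 126, 127]), (16, 49, [99, 97, 98]), (20, 46, [98, 97, 98]), (24, 48, [66, 66, 65]), (28, 60, [54, 53, 49]), (32, 62, [67, 65, 62]), (36, 61, [69, 66, 64]), (40, 61, [67, 64, 62]), (44, 58, [45, 44, 42]), (48, 53, [23, 27, 23]), (52, 52, [23, 22, 24]), (60, 35, [21, 21, 19]), (64, 52, [62, 33, 20]), (68, 57, [111, 114, 114]), (72, 59, [169, 172, 171]), (76, 60, [169, 173, 172])]
top START [(0, 51, [109, 107, 106]), (4, 49, [89, 78, 78]), (8, 53, [59, 55, 53]), (12, 62, [56, 55, 52]), (16, 61, [65, 63, 61]), (20, 61, [68, 66, 63]), (24, 60, [67, 64, 62]), (28, 57, [40, 38, 36]), (32, 53, [24, 26, 25]), (36, 53, [22, 23, 23]), (44, 15, [23, 24, 26]), (48, 14, [25, 27, 26]), (52, 16, [25, 25, 25]), (56, 15, [24, 23, 24]), (60, 16, [26, 26, 26]), (64,
[... 528 characters left out ...]
53, 253])]
scene START [(4, 49, [137, 84, 57]), (8, 53, [103, 63, 45]), (12, 58, [53, 48, 45]), (16, 61, [88, 83, 79]), (20, 62, [93, 89, 83]), (24, 63, [89, 85, 80]), (28, 59, [92, 89, 84]), (36, 54, [49, 48, 47]), (40, 52, [29, 29, 29]), (52, 14, [36, 35, 34]), (56, 12, [35, 35, 34]), (60, 17, [30, 31, 30]), (64, 16, [29, 29, 30]), (72, 15, [31, 32, 32]), (76, 15, [31, 31, 32])]
[[394, 141, 32, 25, 256], [412, 156, 21, 50, 390], [168, 161, 20, 16, 273], [438, 163, 11, 9, 60], [384, 180, 39, 55, 1066], [411, 209, 34, 56, 299], [253, 242, 10, 12, 70], [452, 248, 8, 7, 26], [462, 254, 50, 32, 196], [439, 268, 17, 22, 27], [454, 283, 16, 5, 38], [493, 293, 19, 15, 85], [242, 374, 27, 10, 169]]
```

The jaw is still advanced by about 17 mm, so it did not spring back. I'll check whether the trigger is home, the plate's geometry, and the exact jaw shift against the start.

```bash
python3 - <<'E'
from j import *
for tag in ['start','now']:
  for c in ['top','scene']:
    m,T=cam(c)
    if tag=='start': im,d=cv2.imread(f'pics/{c}0.png'),np.load(f'{c}_d.npy')
    else: im,d=env.grab_frame(c)
    C=cloud(m,T,d); L=np.stack([(C-B)@ex,(C-B)@ey,C[...,2]],-1); x,y,z=np.moveaxis(L,-1,0); H=cv2.cvtColor(im,cv2.COLOR_BGR2HSV).astype(int); h,s,v=np.moveaxis(H,-1,0); ok=d>0
    j=L[ok&(z>58)&(z<66)&(x>0)&(x<62)&(abs(y+2)<16)&(s<100)&(v<125)]; print(tag,c,'jawtop',len(j),np.percentile(j,[4,50,96],axis=0).round(1)[:,0])
    r=L[ok&(x<-168)&(x>-195)&(z>60)&(s>140)&((h<10)|(h>170))]; print('  bar',len(r),np.percentile(r,[50,97],axis=0).round(1).tolist())
    q=L[ok&(x<-20)&(x>-80)&(z>60)&(s>100)&(h>20)&(h<35)]; A=np.c_[q[:,:2],np.ones(len(q))]; print('  plate',len(q),np.percentile(q,[3,50,97],axis=0).round(1).tolist(),'slope',np.linalg.lstsq(A,q[:,2],rcond=None)[0].round(3)[:2])
    bl=L[ok&(x<-10)&(x>-80)&(abs(y+2)<30)&(z>60)&~((s>100)&(h>20)&(h<35))]; 
    for b in range(-80,-10,8):
        k=bl[(bl[:,0]>=b)&(bl[:,0]<b+8)]; 
        if len(k): print('   others',b,len(k),np.percentile(k[:,2],95).round(0),end='')
    print()
E
```

```text
start top jawtop 56 [12.4 19.7 27.7]
  bar 108 [[-176.1, 0.8, 124.1], [-168.7, 17.5, 127.0]]
  plate 108 [[-60.6, -11.5, 78.5], [-49.1, 1.2, 81.2], [-36.9, 13.5, 84.6]] slope [0.001 0.02 ]
   others -64 3 82.0   others -56 1 78.0   others -48 1 80.0   others -40 5 79.0   others -32 18 75.0   others -24 35 69.0   others -16 16 69.0
start scene jawtop 53 [13.2 20.1 27.9]
  bar 142 [[-179.7, 0.9, 124.2], [-170.2, 17.0, 127.5]]
  plate 92 [[-59.5, -14.1, 76.1], [-48.0, -0.9, 82.7], [-31.7, 10.9, 85.0]] slope [-0.139 -0.065]
   others -56 1 82.0   others -48 1 83.0   others -32 2 74.0   others -24 15 70.0   others -16 11 70.0
now top jawtop 58 [29.9 37.1 44.4]
  bar 105 [[-177.2, 0.6, 121.0], [-169.6, 17.4, 123.8]]
  plate 108 [[-62.6, -11.4, 75.7], [-51.1, 1.4, 79.2], [-39.2, 14.2, 81.4]] slope [0.038 0.022]
   others -64 1 78.0   others -56 2 78.0   others -48 1 79.0   others -40 7 78.0   others -32 18 72.0   others -24 34 68.0   others -16 16 70.0
now scene jawtop 53 [29.8 37.4 46.4]
  bar 142 [[-180.4, 0.7, 120.5], [-170.1, 17.1, 124.2]]
  plate 92 [[-61.7, -14.4, 76.4], [-49.3, -1.4, 79.8], [-35.8, 10.9, 82.4]] slope [-0.002 -0.046]
   others -64 4 78.0   others -56 1 79.0   others -32 6 75.0   others -24 19 71.0   others -16 12 69.0
```

The bar sits 3.3 mm low, so the trigger is not fully home. The driving pawl is caught under load, with the jaw at about 17 mm, clear of the plug. A partial stroke puts the jaw on the 20 mm notch and lets the trigger go home. That is safe, since the plug's home face is at 24 mm.

arm_command --motion '[{"offset": [0.058,0,0],"spin": 0},{"offset": [0.058,0,0],"spin": 0},{"offset": [0.058,0,0],"spin": 0},{"offset": [0.058,0,0],"spin": 0},{"offset": [0,0,0.03],"spin": 0}]'

```text
time_s: 27.48
ee_pos: [612.0, -17.3, 178.8]
ee_rot: [179.6, -0.1, 83.4]
force: [0.4, -1.0, -0.3]
gripper_width: 0.5
gripper_force: 0.0
```

arm_command --motion '[{"offset": [0,0,0.02],"spin": 0},{"offset": [0,0,0.016],"spin": 0},{"offset": [0,0,0],"spin": 0},{"offset": [0,0,0],"spin": 0}]'

```text
time_s: 27.98
ee_pos: [610.7, -22.7, 141.2]
ee_rot: [179.9, -0.0, 83.0]
force: [-0.8, -0.1, 0.0]
gripper_width: 0.3
gripper_force: 0.0
```

arm_command --motion '[{"offset": [0,0,0.004],"spin": 0},{"offset": [0,0,0.004],"spin": 0},{"offset": [0,0,0.004],"spin": 0},{"offset": [0,0,0],"spin": 0}]'

```text
time_s: 28.48
ee_pos: [610.6, -23.5, 128.9]
ee_rot: [179.9, 0.0, 83.0]
force: [0.2, -2.7, 3.1]
gripper_width: 0.4
gripper_force: 1.8
```

```bash
cat > k.py <<'E'
from j import *
def chk():
  print(np.round(env.state()['ee_pos'],1))
  for c in ['top','scene']:
    m,T=cam(c); im,d=env.grab_frame(c); cv2.imwrite(f'pics/k_{c}.png',im)
    C=cloud(m,T,d); L=np.stack([(C-B)@ex,(C-B)@ey,C[...,2]],-1); x,y,z=np.moveaxis(L,-1,0); H=cv2.cvtColor(im,cv2.COLOR_BGR2HSV).astype(int); h,s,v=np.moveaxis(H,-1,0); ok=d>0
    j=L[ok&(z>58)&(z<66)&(x>0)&(x<62)&(abs(y+2)<16)&(s<100)&(v<125)]
    if len(j)>9: print(c,'jaw',len(j),(np.percentile(j[:,0],[4,50,96])-[12.8,19.9,27.8]).round(1))
    r=L[ok&(x<-168)&(x>-195)&(z>60)&(s>140)&((h<10)|(h>170))]
    if len(r)>9: print('  bar',len(r),np.percentile(r[:,2],[50,97]).round(1))
    q=L[ok&(x<-20)&(x>-80)&(z>60)&(s>100)&(h>20)&(h<35)]
    if len(q)>9: print('  plate',len(q),np.median(q,0).round(1))
E
python3 -c "from k import *; chk()"
```

```text
[610.6 -23.5 128.9]
top jaw 55 [19.4 19.4 18.4]
  plate 106 [-48.7   1.3  81.9]
scene jaw 46 [22.1 21.1 22.2]
  bar 84 [110.6 117.3]
```

arm_command --motion '[{"offset": [0,0,0.003],"spin": 0},{"offset": [0,0,0.001],"spin": 0},{"offset": [0,0,0],"spin": 0}]'

```text
time_s: 28.95
ee_pos: [610.3, -22.8, 124.4]
ee_rot: [180.0, 0.0, 83.0]
force: [1.1, -2.8, 3.3]
gripper_width: 0.6
gripper_force: 2.0
```

```bash
python3 -c "from k import *; chk()"
```

```text
[610.3 -22.8 124.4]
top jaw 61 [20.3 21.  20.9]
  plate 109 [-49.1   1.3  81.5]
scene jaw 51 [21.7 22.2 22.7]
  bar 95 [106.5 116.5]
```

arm_command --motion '[{"offset": [0,0,-0.01],"spin": 0},{"offset": [0,0,-0.01],"spin": 0},{"offset": [0,0,-0.015],"spin": 0},{"offset": [0,0,0],"spin": 0},{"offset": [0,0,0],"spin": 0}]'

```text
time_s: 29.68
ee_pos: [609.9, -22.7, 159.4]
ee_rot: [-180.0, -0.0, 83.0]
force: [-0.6, -0.6, -1.0]
gripper_width: 0.4
gripper_force: 0.0
```

```bash
python3 -c "from k import *; chk()"
```

```text
[609.9 -22.7 159.4]
top jaw 46 [19.7 18.9 19.9]
  plate 106 [-48.5   1.4  82.3]
  bar 146 [116.8 121.1]
```

arm_command --motion '[{"offset": [0,0,0],"spin": 0},{"offset": [0,0,0],"spin": 0},{"offset": [0,0,0],"spin": 0},{"offset": [0,0,0],"spin": 0}]'

```text
time_s: 30.28
ee_pos: [610.1, -22.8, 159.4]
ee_rot: [-180.0, 0.0, 83.0]
force: [-0.8, 0.5, 0.4]
gripper_width: 0.5
gripper_force: 0.0
```

```bash
python3 -c "from k import *; chk()"
```

```text
[610.1 -22.8 159.4]
top jaw 58 [20.6 21.1 20.4]
  plate 107 [-48.6   1.3  82.3]
  bar 146 [116.9 120.5]
```

The jaw is on its 20 mm notch, but the trigger sticks about 7 mm short of home. I'll take the bar lightly by its ends, clear of the arm in the middle, and lift it home.

arm_command --motion '[{"offset": [0,0,0],"spin": 0},{"offset": [0,0,0],"spin": 0},{"offset": [0,0,0],"spin": 0},{"offset": [0,0,0],"spin": 0}]' --jaw 0.064

```text
time_s: 30.88
ee_pos: [610.1, -22.8, 159.4]
ee_rot: [180.0, 0.0, 83.0]
force: [-0.2, -0.1, 0.1]
gripper_width: 37.9
gripper_force: 0.0
```

arm_command --motion '[{"offset": [0,0,0.02],"spin": 0},{"offset": [0,0,0.02],"spin": 0},{"offset": [0,0,0.01],"spin": 0},{"offset": [0,0,0],"spin": 0}]'

```text
time_s: 31.38
ee_pos: [609.8, -22.8, 108.8]
ee_rot: [-179.9, 0.0, 83.0]
force: [0.5, -0.3, 0.5]
gripper_width: 64.2
gripper_force: 0.0
```

```bash
python3 -c "from k import *; s=env.state(); print(s['force'],s['gripper_width']); chk()"
```

```text
[ 0.48366817 -0.27746255  0.49959498] 64.22697985205511
[609.8 -22.8 108.8]
top jaw 56 [19.4 20.6 19.9]
  plate 106 [-48.4   1.5  82.6]
scene jaw 49 [20.9 20.6 22.1]
  bar 142 [116.8 120.7]
```

arm_command --motion '[{"offset": [0,0,0],"spin": 0},{"offset": [0,0,0],"spin": 0},{"offset": [0,0,0],"spin": 0},{"offset": [0,0,0],"spin": 0}]' --jaw 0.03 --newtons 8

```text
time_s: 31.98
ee_pos: [610.3, -22.8, 109.7]
ee_rot: [180.0, 0.0, 83.0]
force: [0.4, -0.5, 1.2]
gripper_width: 40.0
gripper_force: 8.0
```

arm_command --motion '[{"offset": [0,0,-0.002],"spin": 0},{"offset": [0,0,-0.002],"spin": 0},{"offset": [0,0,0],"spin": 0}]'

```text
time_s: 32.35
ee_pos: [610.3, -22.1, 113.4]
ee_rot: [180.0, -0.1, 83.0]
force: [1.7, 2.8, -1.4]
gripper_width: 39.9
gripper_force: 8.0
```

```bash
python3 -c "from k import *; s=env.state(); print(s['force'],s['gripper_width']); chk()"
```

```text
[ 1.74261308  2.84886531 -1.44228218] 39.86732069550187
[610.3 -22.1 113.4]
top jaw 53 [19.9 19.4 20. ]
  plate 107 [-48.2   0.9  82.6]
scene jaw 49 [20.9 21.5 22.5]
  bar 134 [120.8 139.5]
```

arm_command --motion '[{"offset": [0,0,-0.001],"spin": 0},{"offset": [0,0,-0.001],"spin": 0},{"offset": [0,0,-0.001],"spin": 0},{"offset": [0,0,0],"spin": 0}]'

```text
time_s: 32.95
ee_pos: [610.4, -21.7, 116.3]
ee_rot: [180.0, -0.1, 83.0]
force: [3.3, 5.0, -2.8]
gripper_width: 40.2
gripper_force: 8.0
```

arm_command --motion '[{"offset": [0,0,-0.001],"spin": 0},{"offset": [0,0,0],"spin": 0}]'

```text
time_s: 33.2
ee_pos: [610.4, -21.6, 117.3]
ee_rot: [180.0, -0.1, 83.0]
force: [2.2, 6.4, -3.0]
gripper_width: 39.9
gripper_force: 8.0
```

```bash
python3 -c "from k import *; s=env.state(); print(s['force'],s['gripper_width']); chk()"
```

```text
[ 2.20534069  6.41919137 -2.95748306] 39.889952412661415
[610.4 -21.6 117.3]
top jaw 59 [19.8 20.5 20.1]
  plate 107 [-49.1   1.7  82.6]
scene jaw 52 [20.5 21.1 22.6]
  bar 127 [124.9 142.2]
```

arm_command --motion '[{"offset": [-0.001,0,-0.001],"spin": 0},{"offset": [0,0,-0.001],"spin": 0},{"offset": [0,0,0],"spin": 0}]'

```text
time_s: 33.67
ee_pos: [610.3, -22.6, 118.5]
ee_rot: [-180.0, -0.1, 83.0]
force: [4.4, 6.1, -7.6]
gripper_width: 39.7
gripper_force: 8.0
```

arm_command --motion '[{"offset": [0,0,0],"spin": 0},{"offset": [0,0,0],"spin": 0},{"offset": [0,0,0],"spin": 0}]' --jaw 0.064

```text
time_s: 34.05
ee_pos: [609.8, -24.2, 119.8]
ee_rot: [180.0, 0.0, 83.0]
force: [0.3, 0.2, -0.5]
gripper_width: 63.6
gripper_force: 0.0
```

arm_command --motion '[{"offset": [0,0,-0.02],"spin": 0},{"offset": [0,0,-0.03],"spin": 0},{"offset": [0,0,0],"spin": 0},{"offset": [0,0,0],"spin": 0}]'

```text
time_s: 34.55
ee_pos: [609.3, -23.9, 168.7]
ee_rot: [-179.9, 0.0, 83.0]
force: [-0.4, -0.4, -0.7]
gripper_width: 64.0
gripper_force: 0.0
```

```bash
python3 -c "from k import *; s=env.state(); print(s['force'],s['gripper_width']); chk()"
```

```text
[-0.37861319 -0.35006797 -0.65116904] 63.97537140056002
[609.3 -23.9 168.7]
top jaw 53 [19.7 20.5 20.1]
  plate 109 [-48.7   1.5  82.4]
  bar 144 [124.3 127.4]
```

The bar is home now (z 124.3 as at the start). I'll press the release again, slightly further back on the plate.

arm_command --motion '[{"offset": [0.041,0,0],"spin": 0},{"offset": [0.041,0,0],"spin": 0},{"offset": [0.041,0,0],"spin": 0},{"offset": [0,0,0],"spin": 0},{"offset": [0,0,0],"spin": 0}]' --jaw 0 --newtons 20

```text
time_s: 35.28
ee_pos: [624.4, 97.9, 168.5]
ee_rot: [-179.9, 0.1, 83.0]
force: [0.9, 0.0, 0.4]
gripper_width: 17.0
gripper_force: 0.0
```

arm_command --motion '[{"offset": [0,0,0.03],"spin": 0},{"offset": [0,0,0.03],"spin": 0},{"offset": [0,0,0.01],"spin": 0},{"offset": [0,0,0],"spin": 0}]'

```text
time_s: 35.78
ee_pos: [624.8, 97.5, 99.2]
ee_rot: [-180.0, 0.0, 83.0]
force: [0.2, 0.4, 0.5]
gripper_width: 0.4
gripper_force: 0.0
```

arm_command --motion '[{"offset": [0,0,0.004],"spin": 0},{"offset": [0,0,0.003],"spin": 0},{"offset": [0,0,0.002],"spin": 0},{"offset": [0,0,0],"spin": 0},{"offset": [0,0,0],"spin": 0}]'

```text
time_s: 36.4
ee_pos: [626.0, 96.5, 92.9]
ee_rot: [179.8, 0.1, 83.1]
force: [-1.5, -5.8, 8.0]
gripper_width: 0.3
gripper_force: 4.5
```

```bash
python3 -c "from k import *; chk()"
```

```text
[626.   96.5  92.9]
  bar 109 [124.4 127.5]
scene jaw 14 [  0.1  -4.7 -10.9]
  bar 142 [124.1 127.7]
  plate 48 [-56.3   6.5  78.6]
```

arm_command --motion '[{"offset": [0,0,0.001],"spin": 0},{"offset": [0,0,0.001],"spin": 0},{"offset": [0,0,0],"spin": 0},{"offset": [0,0,0],"spin": 0},{"offset": [0,0,0],"spin": 0}]'

```text
time_s: 37.12
ee_pos: [626.0, 96.0, 91.0]
ee_rot: [179.8, 0.2, 83.1]
force: [-1.2, -7.7, 8.5]
gripper_width: 0.5
gripper_force: 4.7
```

```bash
python3 -c "from k import *; chk()"
```

```text
[626.  96.  91.]
  bar 108 [124.3 127.7]
scene jaw 15 [-0.8 -5.   1.8]
  bar 144 [124.2 128.1]
  plate 47 [-56.5   7.4  76.3]
```

arm_command --motion '[{"offset": [0,0,0.001],"spin": 0},{"offset": [0,0,0.001],"spin": 0},{"offset": [0,0,0],"spin": 0},{"offset": [0,0,0],"spin": 0},{"offset": [0,0,0],"spin": 0}]'

```text
time_s: 37.85
ee_pos: [626.0, 95.4, 89.1]
ee_rot: [179.8, 0.3, 83.1]
force: [-1.7, -9.5, 9.7]
gripper_width: 0.4
gripper_force: 5.3
```

```bash
python3 -c "from k import *; chk()"
```

```text
[626.   95.4  89.1]
  bar 109 [124.2 127.8]
scene jaw 15 [6.  7.  3.2]
  bar 143 [124.2 127.5]
  plate 39 [-53.2   6.9  71.6]
```

arm_command --motion '[{"offset": [0,0,-0.02],"spin": 0},{"offset": [0,0,-0.05],"spin": 0},{"offset": [0,0,-0.05],"spin": 0},{"offset": [-0.06,0,0],"spin": 0},{"offset": [-0.06,0,0],"spin": 0}]'

```text
time_s: 38.58
ee_pos: [610.7, -21.4, 208.0]
ee_rot: [179.8, -0.0, 83.1]
force: [-0.6, 0.6, -0.5]
gripper_width: 0.4
gripper_force: 0.0
```

```bash
python3 -c "from k import *; chk(); jaw()"
```

```text
[610.7 -21.4 208. ]
top jaw 57 [-0.2  1.1  0. ]
  plate 107 [-48.4   0.9  82.3]
scene jaw 23 [-0.1  0.5  0.7]
  bar 143 [124.1 127.9]
  plate 63 [-51.9  -3.2  83.2]
scene jawtop 44 [12.5 19.  62.5]
scene white 88 [ 71.3  92.7 117.2]
scene plug 30 [65.4 67.7 70.9]
top jawtop 120 [-17.9  21.2  68.3]
top white 240 [ 71.2  93.7 117. ]
top plug 18 [64.1 64.7 66.9]
```

The jaw is fully back, the trigger is home, the plug end stands 5 mm out of the holder (home), and the holder is still in the bed. Handing in.

```bash
python3 -c "from workcell import env; print(env.job_done())"
```

```text
the job is handed in; nothing more can be done
None
```

The job is done and handed in: the holder is in the bed with its plug pressed home (trigger force peaked at about 12 N), the jaw is fully back and the gripper is clear; the first release stuck because the trigger had not fully returned, so I lifted the trigger bar home by its ends and pressed the release again.

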